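Weigh a rivet plate on the bench beam scale

TASK

Weigh the rivet plate: lift it straight up off the jig's two locating pins, keeping it level, set it flat in the middle of the scale's pan, then slide the brass poise along the notched beam until the red pointer comes to rest in the green band. Let go of everything and leave the can, the brush and the mallet where they are.

Things in the scene. Friction and masses are not known exactly. Their poses are not given: they have to be found in the camera images.
- plate_grip (a point): Centre of the black handle bar on the middle of the rivet plate (loose, 0.26 to 0.48 kg, hidden). Bar 16 (x) x 50 (y) x 45 mm high; this point is half-way up, 28.5 mm above the plate's underside. Aluminium plate 80 (x) x 125 (y) x 6 mm with brass rivet heads 4 mm high. 11 mm through holes at y = +-50 mm sit over the jig's pins at the start, plate and jig axes alike. z is up when level.
- jig_top (a point): Centre of the top face of the fixed blue jig, a block 100 (x) x 155 (y) x 30 mm. The plate lies on this face at the start. Two upright steel locating pins, 8 mm thick, stand 22 mm above this face at y = +-50 mm in its frame.
- pan_top (a point): Centre of the upper face of the scale's flat steel pan, 125 (x) x 150 (y) mm, no rim. It always stays level, and moves about 9 mm up or down from mid-height as the beam swings: highest at the start (poise side heavy), lowest once the plate is on. Where on the pan the load lies does not change the balance. Axes as the scale's.
- pivot (a point): Beam pivot of the fixed grey scale, 120 mm above the table. The scale's y axis runs along the level beam: pan centre at y = +90 mm, poise between y = -70 and -260, index plate at y = -345. Base 90 mm wide (x), from y = -375 to 175, 25 mm high; steel beam 8 mm wide, 18 mm high; pivot cheeks rise to 135 mm above the table.
- poise_grip (a point): Centre of the upright round black knob of the brass poise: 18 mm thick, 40 mm high, this point half-way up, 44 mm above the beam's centre line. The brass block below (30 x 28 x 34 mm) reaches up to 27 mm below this point. The point rises and sinks with the beam, up to 26 mm either way.
- poise (a joint): How far the poise (0.26 kg) has been slid outward along the beam, to the scale's -y, towards the pointer, in m: 0 to 0.19. It stays where it is left (1.5 N of friction); the notches are marks 10 mm apart and do not catch. Sliding it outward lowers the pointer. With the plate on the pan, balance lies between 0.08 and 0.165.
- beam (a joint): Beam angle in rad, -0.1 to 0.1 (end stops). 0: level, pointer at the middle of the green band. Positive: pointer too high (pan heavy, slide the poise outward); negative: too low. Off the stops it changes by about -0.005 rad per mm of outward slide; it comes to rest about 1.5 s after the poise is let go. Pointer in the band: within +-0.02.
- pointer (a point): Point on the red pointer, 10 mm short of its tip, at the outer end of the beam, 345 mm from the pivot.
- can: Bystander: upright plain metal can, 60 mm across, 85 mm high; origin at the centre of its underside.
- brush: Bystander: wooden brush block, 50 x 130 x 38 mm; origin at the centre of its underside.
- mallet: Bystander: mallet lying down, white head 52 mm thick and 85 mm long, handle 150 mm towards its -x; origin under the head.
- green_band (a point): Middle of the green band (13 mm high) on the white upright index plate (60 mm wide) beside the pointer; fixed, 120 mm above the table. The index plate faces away from the robot and its top is 170 mm above the table.
Mind the look-alikes: they are no part of the job. Leave any purple or turquoise look-alike of the part that bears plate_grip alone.

How it is judged:
By the outcome, as a careful person would: the job done as asked, in the order asked, and still so for the second after the job is handed in, with the robot touching nothing.
It also fails if it takes over 72 s, if anything falls off the work surface, if the arm or the gripper's body presses on something with over 40 N, if the wrist force passes 120 N, or if a joint passes its speed limit or range.

ROBOT

A 6-joint arm with a two-finger parallel gripper is mounted at the origin on the work surface. World frame = base frame: x ahead of the robot, y to its left, z up, the work surface at z = 0. Lengths are in mm, angles in degrees, forces in N, time in s.
With the tool pointing down it reaches from about 275 to 725 mm from the base axis. Payload 15.9 kg.
Tool frame: the origin (TCP) lies between the finger pads; the fingertips stand 25 mm ahead of it and the grasp point (between the pads) lies 6 mm ahead of it; z points along the fingers, y is the direction in which the jaws open and shut (so a half turn about z gives the same grasp; the last joint's range is limited). The gripper opens to 85 mm and grips with 20 to 120 N. Pads are 22 mm wide; open, the fingers measure 114 mm over their backs; the gripper's body (76 mm by 85 mm) begins 54 mm behind the grasp point. The pads swing forward as they close: fully open they stand 13 mm farther back than shut.
Start: joints at [-69.156, 12.198, -1.971, 75.831, 0, 90], TCP at [177.907, -467.263, 256.306] pointing down, gripper open.
Joint ranges: [-170.91, 170.91], [-42.67, 98.43], [-65.05, 77.54], [-120.47, 116.71], [-90, 82.35], [-180, 180]. Speed limits (degrees/s): [108.29, 108.29, 136.94, 147.25, 180, 180].

INTERFACE

Orientations are given as a 3x3 rotation matrix whose columns are the frame's x, y, z axes.
In Python, from plant import ctrl gives the robot as it stands.
- The arm moves only by the tool step_arm, never from a script. Its arguments are lists of equal length, an entry for each row: "slide": the shift along the tool's x, y, z in units of 600 mm (1.0 is 600 mm), a list of three; "dr": the turn, a rotation vector about the tool's x, y, z in units of pi rad (1.0 is pi rad), a list of three. A call has 1 to 12 rows; each row is the pose to reach, as a shift and turn from the pose commanded when the call began, along the tool's axes at that moment, turning the shorter way round; what a row does not reach only later rows make up. A row lasts 1/8 s, in which the tool goes at most 62.5 mm and 10.7 degrees, less where a joint would pass 70% of its speed; a pose out of reach is approached as far as the arm can. A call with a number of a shift or a turn outside -1 to 1 is refused whole. A call with a gripper value outside its range is refused whole. "hand" is the gripper command: -1 is fully open, 1 is shut, values between are in proportion, set as the call begins (left out, the last holds). The fingers move at their own pace and stop on an object; "newtons" is the grip in N (left out, the last holds). Time passes only in rows, so rows that repeat a pose let the fingers close. It gives the time, the measured TCP pose, the force and the opening at its end, in the units of the state.
- ctrl.get_state(): the state, without advancing time (a new reading comes with each control period).
- ctrl.snapshot(name): name is "side" or "top" or "wrist"; returns the picture (384x512x3 uint8, blue, green, red); there is no depth.
- ctrl.camera_model(name): a dict with "fx", "fy", "cx", "cy" (pixels), "pose" (4x4, takes a point from camera to world coordinates); the wrist camera has in their place "tool_from_camera" (4x4, takes a point from camera to tool coordinates, whose origin is the TCP and whose axes are the flange's). Camera axes: x right, y up, looking along -z (the intrinsics and any distortion apply to the point x, -y, -z); pixel columns grow to the right and rows downward; lengths in mm; the calibration is good to about 2 mm. A picture is of the moment at which its call begins: read the wrist's pose just before it. camera_model takes no time and is no camera call.
- ctrl.job_done(): hands the job in, once; it reports no verdict.
Trained networks look in the newest picture that a camera, given by its name, has taken for a name from the list of things; names that differ only in an ending like _2 or _b are one class to them, and where a whole thing is asked for, a point or a joint stands for the part that bears it (a point fixed in the world has none). Each returns a list of dicts, best first, with "p" (0 to 1); they miss things now and then, are a little off and sometimes report something else, mostly with a low value. They report only what shows in the picture. A call takes as long as a camera call. They do not tell look-alikes from the thing itself.
- ctrl.recognise(camera, thing): "bbox" ([left, top, right, bottom] in pixels, round what is visible of it).
- ctrl.masks_of(camera, thing): "pixels" (384x512 bool, what is visible of it) and "bbox" ([left, top, right, bottom] in pixels, round what is visible of it).
The state is a dict: "time_s": time; "joint_pos": joint angles; "qd": joint speeds; "joint_torque": joint torques, N m; "tool_pos": TCP position; "orientation": TCP orientation; "wrist_force": force on the tool from outside, world axes, zero at the start; "ft_torque": the same for the moment, N m; "opening": finger opening in mm.
Only numpy, scipy, OpenCV 4.12 (cv2) and the standard library are available. Lean on these libraries where they do the work, as an engineer would, in place of code of your own. Each camera call takes 0.05 s, during which the arm holds its last target.

## Working session

There is one attempt and no reset: what is moved stays moved. The work goes in short steps, Python scripts to look and compute and a tool call to move; the robot and the scene stay as the last step left them, time stands still between calls to the robot, and variables do not carry over. Pictures are saved under pics/ and viewed, and the job is handed in when it is done.

Besides the shell and the picture viewer there is one more tool, called by a JSON object that holds its "method" and its "body", one argument or row to a line. step_arm: Moves the arm, as the interface text tells. Its arguments: {"type":"object","properties":{"slide":{"type":"array"},"dr":{"type":"array"},"hand":{"type":"number"},"newtons":{"type":"number"}},"required":["slide","dr"]}

```bash
mkdir -p pics; ls; python3 - <<'E'
from plant import ctrl
import cv2, json
s=ctrl.get_state(); print(s['time_s'],s['tool_pos'],s['orientation'],s['opening'],s['wrist_force'])
for n in ['side','top']:
    cv2.imwrite(f'pics/{n}0.png',ctrl.snapshot(n)); print(n,ctrl.camera_model(n))
print(ctrl.camera_model('wrist'))
E
```

```text
pics
0.0 [ 177.80629813 -466.97263681  255.83557561] [[ 9.34545795e-01  3.55842675e-01 -3.84832818e-04]
 [ 3.55842883e-01 -9.34545216e-01  1.04030134e-03]
 [ 1.05399444e-05 -1.10914927e-03 -9.99999385e-01]] 85.8141587546394 [ 0.09417126 -0.2469447  -0.17548818]
side {'fx': 467.03052113918636, 'fy': 467.03052113918636, 'cx': 250.17647683395202, 'cy': 184.17722003907798, 'pose': array([[-9.79299344e-01,  1.30812432e-01, -1.54469747e-01,
         3.10425504e+02],
       [-2.02411538e-01, -6.27057936e-01,  7.52215338e-01,
         1.25647183e+03],
       [ 1.53763710e-03,  7.67910446e-01,  6.40555371e-01,
         1.11510710e+03],
       [ 0.00000000e+00,  0.00000000e+00,  0.00000000e+00,
         1.00000000e+00]])}
top {'fx': 428.35413628280276, 'fy': 428.35413628280276, 'cx': 251.60694975267236, 'cy': 194.42206675273448, 'pose': array([[ 6.62266219e-03,  9.89384639e-01, -1.45169474e-01,
         3.73822659e+02],
       [-9.99846179e-01,  4.19388828e-03, -1.70302666e-02,
         7.27792193e+01],
       [-1.62406596e-02,  1.45259929e-01,  9.89260226e-01,
         1.38716432e+03],
       [ 0.00000000e+00,  0.00000000e+00,  0.00000000e+00,
         1.00000000e+00]])}
{'fx': 281.2889403107921, 'fy': 281.2889403107921, 'cx': 253.58061170127354, 'cy': 191.89268514313426, 'tool_from_camera': array([[ 1.48948398e-03,  9.50581614e-01,  3.10471217e-01,
         7.99022675e+01],
       [ 9.99998597e-01, -1.65391784e-03,  2.66375738e-04,
         1.72075089e-01],
       [ 7.66705765e-04,  3.10470385e-01, -9.50582743e-01,
        -1.17603677e+02],
       [ 0.00000000e+00,  0.00000000e+00,  0.00000000e+00,
         1.00000000e+00]])}
```

View pics/side0.png

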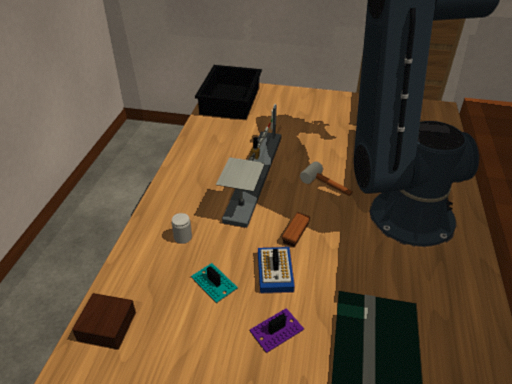

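View pics/top0.png

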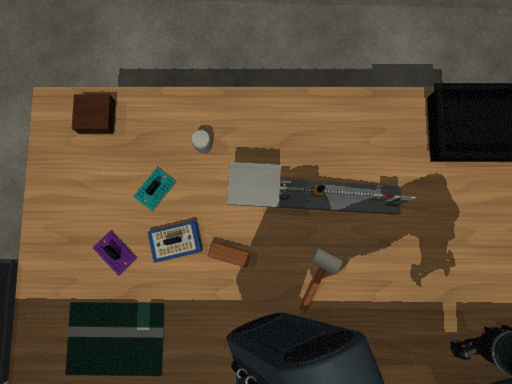

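The top view shows three candidates: the aluminium plate on the blue jig (175,241), a turquoise plate (154,188) and a purple one (115,253). The one on the blue jig fits. Next I'll confirm that in an enlarged crop and measure it.

```bash
cat > h.py <<'E'
import numpy as np, cv2
from plant import ctrl
def cam(n,st=None):
    m=ctrl.camera_model(n)
    K=np.array([[m['fx'],0,m['cx']],[0,m['fy'],m['cy']],[0,0,1]])
    if 'pose' in m: T=m['pose']
    else:
        st=st or ctrl.get_state(); W=np.eye(4);W[:3,:3]=st['orientation'];W[:3,3]=st['tool_pos'];T=W@m['tool_from_camera']
    return K,np.array(T),m
def proj(c,P):
    K,T,m=c; P=np.atleast_2d(P); q=(P-T[:3,3])@T[:3,:3]; q=q*[1,-1,-1]
    u=q@K.T; return u[:,:2]/u[:,2:]
def back(c,uv,z):
    K,T,m=c; uv=np.atleast_2d(uv).astype(float)
    d=np.c_[uv,np.ones(len(uv))]@np.linalg.inv(K).T*[1,-1,-1]; d=d@T[:3,:3].T
    o=T[:3,3]; s=(z-o[2])/d[:,2]; return o+s[:,None]*d
def tri(cs,uvs):
    A=[];b=[]
    for c,uv in zip(cs,uvs):
        K,T,m=c; d=np.r_[uv,1]@np.linalg.inv(K).T*[1,-1,-1]; d=T[:3,:3]@d; d/=np.linalg.norm(d)
        P=np.eye(3)-np.outer(d,d); A.append(P); b.append(P@T[:3,3])
    x=np.linalg.lstsq(np.vstack(A),np.hstack(b),rcond=None)[0]
    return x
def crop(img,x0,y0,x1,y1,s,name):
    cv2.imwrite('pics/'+name,cv2.resize(img[y0:y1,x0:x1],None,fx=s,fy=s,interpolation=cv2.INTER_CUBIC))
E
python3 - <<'E'
from h import *
t=cv2.imread('pics/top0.png'); s=cv2.imread('pics/side0.png')
crop(t,90,140,290,290,4,'topc.png'); crop(t,220,150,420,220,4,'tops.png'); crop(s,200,90,320,300,2.8,'sidec.png')
print(ctrl.camera_model('top').keys())
for n in ['top','side']:
  for th in ['plate_grip','poise_grip','pointer','can','brush','mallet','jig_top','pan_top','pivot','green_band']:
    try:
      r=ctrl.recognise(n,th); print(n,th,[(np.round(d['bbox']).tolist(),round(d['p'],2)) for d in r[:4]])
    except Exception as e: print(n,th,repr(e)[:80])
E
```

```text
dict_keys(['fx', 'fy', 'cx', 'cy', 'pose'])
top plate_grip [([153.0, 224.0, 196.0, 257.0], 0.8), ([134.0, 171.0, 175.0, 210.0], 0.77), ([94.0, 229.0, 135.0, 274.0], 0.61), ([228.0, 162.0, 413.0, 214.0], 0.25)]
top poise_grip []
top pointer [([225.0, 161.0, 388.0, 208.0], 0.75)]
top can [([190.0, 129.0, 213.0, 154.0], 0.62)]
top brush [([209.0, 240.0, 252.0, 267.0], 0.94), ([226.0, 161.0, 411.0, 216.0], 0.5)]
top mallet [([301.0, 247.0, 343.0, 311.0], 0.67), ([151.0, 222.0, 195.0, 258.0], 0.41)]
top jig_top [([149.0, 220.0, 199.0, 263.0], 0.68)]
top pan_top [([226.0, 162.0, 281.0, 205.0], 0.62)]
top pivot [([224.0, 160.0, 414.0, 213.0], 0.82)]
top green_band [([228.0, 160.0, 411.0, 214.0], 0.75), ([312.0, 185.0, 326.0, 199.0], 0.17)]
side plate_grip [([192.0, 263.0, 233.0, 303.0], 0.81), ([265.0, 248.0, 292.0, 284.0], 0.74), ([250.0, 311.0, 304.0, 351.0], 0.69)]
side poise_grip [([252.0, 138.0, 259.0, 157.0], 0.56)]
side pointer [([221.0, 129.0, 269.0, 198.0], 0.82), ([171.0, 212.0, 190.0, 242.0], 0.16)]
side can [([168.0, 212.0, 191.0, 243.0], 0.58)]
side brush [([285.0, 213.0, 312.0, 250.0], 0.61), ([169.0, 212.0, 192.0, 245.0], 0.37)]
side mallet []
side jig_top [([261.0, 253.0, 295.0, 297.0], 0.55), ([263.0, 247.0, 291.0, 286.0], 0.31)]
side pan_top [([218.0, 157.0, 262.0, 200.0], 0.97)]
side pivot [([215.0, 104.0, 281.0, 227.0], 0.74)]
side green_band [([217.0, 102.0, 283.0, 230.0], 0.91)]
```

```bash
python3 -c "
from h import *
print(ctrl.get_state()['time_s'])"
```

```text
1.1
```

View pics/topc.png

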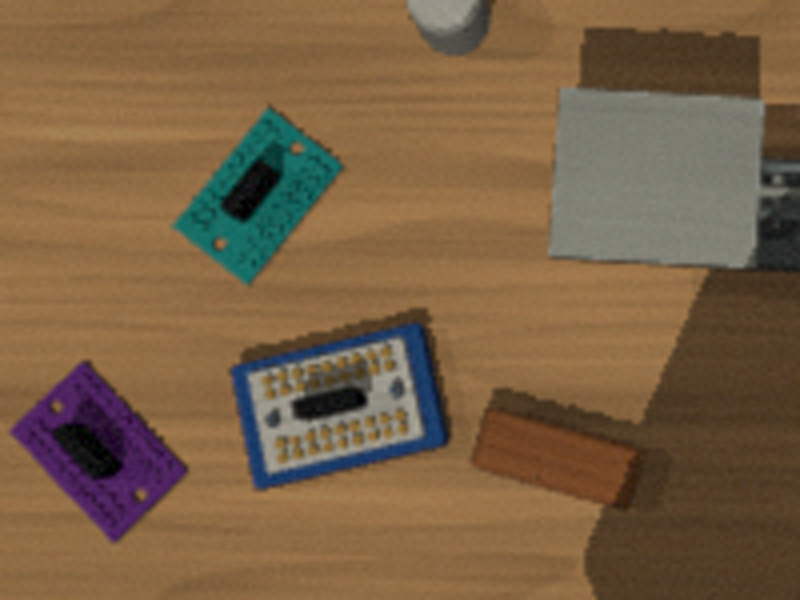

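View pics/tops.png

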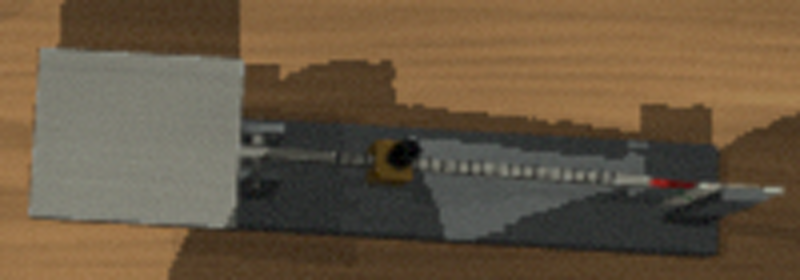

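View pics/sidec.png

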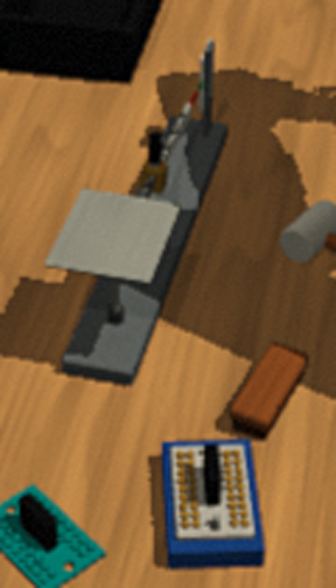

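The enlarged crop confirms it: bare aluminium with brass rivets on the blue jig, with pins visible at crop (274,417) and (397,388). The scale has its pan to the left and its pointer to the right. The other two plates are purple and turquoise, so they are look-alikes.

```bash
python3 - <<'E'
from h import *
ct,cs=cam('top'),cam('side')
def rect(c,mask,z):
    cn=max(cv2.findContours(mask.astype(np.uint8),cv2.RETR_EXTERNAL,cv2.CHAIN_APPROX_NONE)[0],key=cv2.contourArea)[:,0,:]
    P=back(c,cn,z)[:,:2].astype(np.float32)
    return cv2.minAreaRect(P)
for n,c in [('top',ct),('side',cs)]:
  for th,z in [('plate_grip',36),('jig_top',30),('pan_top',160)]:
    for d in ctrl.masks_of(n,th)[:3]:
      print(n,th,round(d['p'],2),np.round(d['bbox']),'rect',rect(c,d['pixels'],z))
# crop corners jig top (4x, off 90,140)
def tc(p): return np.array(p)/4+[90,140]
print('jig holes',back(ct,tc([[274,417],[397,388]]),52))
print('plate corn',back(ct,tc([[247,390],[396,343],[412,434],[265,474]]),36))
print('handle top',back(ct,tc([[330,403]]),81))
# pan corners top crop2 off (220,150) ; side crop off (200,90)/2.8
def t2(p): return np.array(p)/4+[220,150]
def s2(p): return np.array(p)/2.8+[200,90]
pt=[[40,48],[243,62],[236,228],[30,216]]   # far-left(+y,+x), right(+x,-y), (-x,-y), (-x,+y)
ps=[[46,264],[83,190],[181,208],[152,282]]
for a,b in zip(pt,ps): 
    print('pan',tri([ct,cs],[t2(a),s2(b)]))
print('knob top',tri([ct,cs],[t2([404,148]),s2([154,134])]))
E
```

```text
top plate_grip 0.9 [153. 228. 193. 256.] rect ((422.6446533203125, 342.5543212890625), (77.26712036132812, 124.58202362060547), 14.328838348388672)
top plate_grip 0.61 [135. 171. 174. 211.] rect ((589.1282958984375, 408.3275146484375), (80.58609008789062, 122.21700286865234), 52.083580017089844)
top plate_grip 0.59 [ 96. 231. 138. 275.] rect ((386.5160217285156, 526.853515625), (120.6358642578125, 78.43624877929688), 46.55949401855469)
top jig_top 0.7 [148. 221. 197. 263.] rect ((423.1492614746094, 339.40863037109375), (102.2867660522461, 159.14093017578125), 13.706589698791504)
top pan_top 0.86 [229. 162. 281. 208.] rect ((582.5294189453125, 89.16275024414062), (151.87445068359375, 130.46775817871094), 86.73269653320312)
side plate_grip 0.88 [251. 309. 302. 352.] rect ((381.5538635253906, 558.3781127929688), (122.4007339477539, 80.45205688476562), 45.80975341796875)
side plate_grip 0.74 [193. 265. 236. 300.] rect ((582.2994995117188, 440.54278564453125), (76.7110366821289, 122.82878875732422), 53.334449768066406)
side plate_grip 0.61 [265. 251. 294. 284.] rect ((421.3855895996094, 3
[... 235 characters left out ...]
_top 0.57 [216. 160. 264. 198.] rect ((583.4478149414062, 104.67401885986328), (190.25779724121094, 122.42866516113281), 87.2065658569336)
jig holes [[411.9624121  384.21414818  52.        ]
 [434.97386358 289.00669445  52.        ]]
plate corn [[433.4405614  410.12414239  36.        ]
 [471.13569277 293.37644523  36.        ]
 [399.8381628  278.80320404  36.        ]
 [368.04462426 393.31812674  36.        ]]
handle top [[421.97895858 335.09476126  81.        ]]
pan [647.7667543  157.64001511 160.45623448]
pan [639.33213685   9.16768098 158.3248749 ]
pan [516.98654976  14.35061119 153.67930519]
pan [523.68863345 163.2191252  159.76659937]
knob top [ 573.43569557 -104.87939183  174.17868141]
```

```bash
cat >> h.py <<'E'
from scipy.spatial.transform import Rotation as Ro
def Rdown(yaw):  # tool x at yaw deg, tool z down
    a=np.radians(yaw); x=np.array([np.cos(a),np.sin(a),0]); z=np.array([0,0,-1.]); return np.c_[x,np.cross(z,x),z]
def goal(p,R,st=None):
    st=st or ctrl.get_state(); R0=np.array(st['orientation'])
    sl=R0.T@(np.array(p)-st['tool_pos'])/600; dr=Ro.from_matrix(R0.T@R).as_rotvec()/np.pi
    print('slide',np.round(sl,4).tolist(),'dr',np.round(dr,4).tolist(),'rows',round(np.linalg.norm(sl)*600/62.5,1),round(np.linalg.norm(dr)*180/10.7,1))
E
python3 - <<'E'
from h import *
st=ctrl.get_state(); goal([425,330,256],Rdown(104)); goal([330,0,270],Rdown(60))
E
```

```text
slide [0.8577, -1.0953, 0.0005] dr [-0.0, -0.0, -0.462] rows 13.4 7.8
slide [0.514, -0.6376, -0.0228] dr [-0.0, -0.0, -0.2175] rows 7.9 3.7
```

{"method": "step_arm", "body": {
  "slide": [
    [0.514,-0.638,-0.02],
    [0.514,-0.638,-0.02],
    [0.514,-0.638,-0.02],
    [0.514,-0.638,-0.02],
    [0.514,-0.638,-0.02],
    [0.514,-0.638,-0.02],
    [0.514,-0.638,-0.02],
    [0.514,-0.638,-0.02],
    [0.514,-0.638,-0.02],
    [0.514,-0.638,-0.02]
  ],
  "dr": [
    [0,0,-0.22],
    [0,0,-0.22],
    [0,0,-0.22],
    [0,0,-0.22],
    [0,0,-0.22],
    [0,0,-0.22],
    [0,0,-0.22],
    [0,0,-0.22],
    [0,0,-0.22],
    [0,0,-0.22]
  ]
}}

```text
time_s: 2.65
tool_pos: [330.1, 1.5, 268.3]
orientation: [[0.49, 0.872, 0.0], [0.872, -0.49, 0.0], [0.0, 0.0, -1.0]]
wrist_force: [-0.6, -0.9, -0.5]
opening: 85.3
```

```bash
python3 - <<'E'
from h import *
st=ctrl.get_state(); print(st['time_s'],st['tool_pos'],st['joint_pos']);goal([425,330,250],Rdown(104))
E
```

```text
2.65 [330.14354254   1.51460068 268.34715451] [ 2.57985091e-01 -7.99741433e+00 -2.13313707e+01  7.66601625e+01
  5.53173705e-03  1.19623675e+02]
slide [0.5547, -0.1307, 0.0306] dr [0.0, -0.0, -0.2409] rows 5.5 4.1
```

{"method": "step_arm", "body": {
  "slide": [
    [0.555,-0.131,0.03],
    [0.555,-0.131,0.03],
    [0.555,-0.131,0.03],
    [0.555,-0.131,0.03],
    [0.555,-0.131,0.03],
    [0.555,-0.131,0.03],
    [0.555,-0.131,0.03],
    [0.555,-0.131,0.03]
  ],
  "dr": [
    [0,0,-0.241],
    [0,0,-0.241],
    [0,0,-0.241],
    [0,0,-0.241],
    [0,0,-0.241],
    [0,0,-0.241],
    [0,0,-0.241],
    [0,0,-0.241]
  ]
}}

```text
time_s: 3.65
tool_pos: [426.0, 327.5, 250.3]
orientation: [[-0.238, 0.971, -0.0], [0.971, 0.238, -0.0], [-0.0, -0.0, -1.0]]
wrist_force: [1.0, -0.7, 0.4]
opening: 85.3
```

```bash
python3 - <<'E'
from h import *
st=ctrl.get_state(); c=cam('wrist',st); im=ctrl.snapshot('wrist'); cv2.imwrite('pics/w1.png',im); print(st['tool_pos'],st['orientation'])
np.savez('w1.npz',T=c[1])
for d in ctrl.masks_of('wrist','plate_grip')[:3]: print(d['p'],d['bbox'])
print(proj(c,[[423,340,81],[412,386,52],[435,290,52]]))
E
```

```text
[426.00813529 327.53310393 250.27896065] [[-2.38178720e-01  9.71221306e-01 -2.69222294e-04]
 [ 9.71221273e-01  2.38178588e-01 -4.46367378e-04]
 [-3.69398522e-04 -3.67789630e-04 -9.99999864e-01]]
0.93 [212.5, 0.0, 292.0, 38.2]
0.83 [344.7, 68.4, 453.1, 185.8]
0.59 [216.8, 107.1, 290.7, 206.8]
[[253.38251925 167.46803878]
 [253.74535099 118.96169561]
 [253.16732991 203.96595695]]
```

View pics/w1.png

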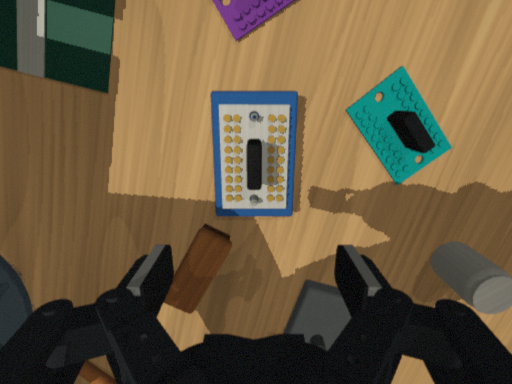

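The wrist view shows the plate upright at (255,155). The pins are at about (255,116) and (255,200), the handle at (254,163), and the brush at lower left (200,268). I'll refine from an enlarged crop.

```bash
python3 - <<'E'
from h import *
im=cv2.imread('pics/w1.png'); crop(im,205,80,305,225,4,'w1c.png')
E
```

```text
(no output)
```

View pics/w1c.png

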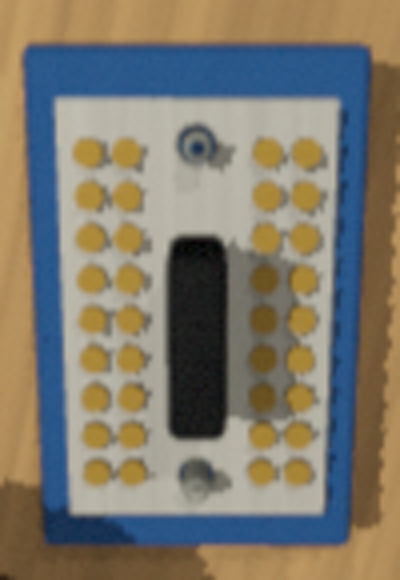

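```bash
python3 - <<'E'
from h import *
K,_,m=cam('wrist'); c=(K,np.load('w1.npz')['T'],m)
f=lambda p: (np.array(p)+.5)/4-.5+[205,80]
P=back(c,f([[56,97],[338,98],[322,515],[71,514]]),36)
print(P.round(1),P.mean(0), [np.linalg.norm(P[i]-P[i-1]).round(1) for i in range(4)])
v=(P[0]+P[1]-P[2]-P[3]); print('yaw y axis',np.degrees(np.arctan2(-v[0],v[1])))
J=back(c,f([[26,46],[370,46],[348,543],[48,543]]),30)
print(J.round(1),J.mean(0), [np.linalg.norm(J[i]-J[i-1]).round(1) for i in range(4)])
v=(J[0]+J[1]-J[2]-J[3]); print('yaw y axis',np.degrees(np.arctan2(-v[0],v[1])))
print('pins',back(c,f([[197,145],[196,474]]),52))
print('handle top',back(c,f([[170,248],[224,248],[222,436],[170,436]]),81).mean(0),back(c,f([[197,245],[197,435]]),81))
E
```

```text
[[369.9 391.6  36. ]
 [447.  410.3  36. ]
 [477.  288.1  36. ]
 [399.9 269.4  36. ]] [423.46037208 339.85324836  36.        ] [np.float64(125.8), np.float64(79.4), np.float64(125.8), np.float64(79.3)]
yaw y axis 13.811387938590226
[[358.2 402.8  30. ]
 [452.6 426.1  30. ]
 [489.1 278.7  30. ]
 [394.6 255.3  30. ]] [423.63162824 340.7065782   30.        ] [np.float64(152.0), np.float64(97.3), np.float64(151.9), np.float64(97.4)]
yaw y axis 13.89880626908344
pins [[411.35750235 389.18790393  52.        ]
 [433.75643313 297.32398143  52.        ]]
handle top [422.9284629  341.87243046  81.        ] [[416.89083433 366.85787898  81.        ]
 [428.97762226 317.95545679  81.        ]]
```

```bash
python3 - <<'E'
from h import *
goal([423.3,340.7,70],Rdown(103.85))
E
```

```text
slide [0.0225, 0.0008, 0.3011] dr [0.0001, 0.0, -0.0006] rows 2.9 0.0
```

{"method": "step_arm", "body": {
  "slide": [
    [0.0225,0.001,0.1],
    [0.0225,0.001,0.2],
    [0.0225,0.001,0.25],
    [0.0225,0.001,0.28],
    [0.0225,0.001,0.301],
    [0.0225,0.001,0.301],
    [0.0225,0.001,0.301]
  ],
  "dr": [
    [0,0,0],
    [0,0,0],
    [0,0,0],
    [0,0,0],
    [0,0,0],
    [0,0,0],
    [0,0,0]
  ]
}}

```text
time_s: 4.62
tool_pos: [423.6, 342.0, 70.6]
orientation: [[-0.239, 0.971, 0.001], [0.971, 0.239, 0.001], [0.001, 0.001, -1.0]]
wrist_force: [-0.4, 0.1, 0.0]
opening: 85.5
```

{"method": "step_arm", "body": {
  "slide": [
    [0,0,0],
    [0,0,0],
    [0,0,0],
    [0,0,0],
    [0,0,0],
    [0,0,0],
    [0,0,0],
    [0,0,0]
  ],
  "dr": [
    [0,0,0],
    [0,0,0],
    [0,0,0],
    [0,0,0],
    [0,0,0],
    [0,0,0],
    [0,0,0],
    [0,0,0]
  ],
  "hand": 1,
  "newtons": 60
}}

```text
time_s: 5.62
tool_pos: [423.3, 342.0, 69.9]
orientation: [[-0.239, 0.971, 0.0], [0.971, 0.239, 0.0], [0.0, 0.0, -1.0]]
wrist_force: [-0.4, -0.8, 5.9]
opening: 15.0
```

```bash
python3 - <<'E'
from h import *
st=ctrl.get_state(); print(st['time_s'],st['tool_pos'],st['wrist_force'],st['ft_torque'],st['opening'])
im=ctrl.snapshot('wrist'); cv2.imwrite('pics/w2.png',im)
goal([423.3,340.7,70],Rdown(103.85),st)
E
```

```text
5.625 [423.25696035 342.01533505  69.87550176] [-0.41223789 -0.76066912  5.93302609] [-0.00214174  0.12632819  0.00299189] 15.015830975889472
slide [-0.0021, -0.0005, -0.0002] dr [0.0001, -0.0001, -0.0001] rows 0.0 0.0
```

View pics/w2.png

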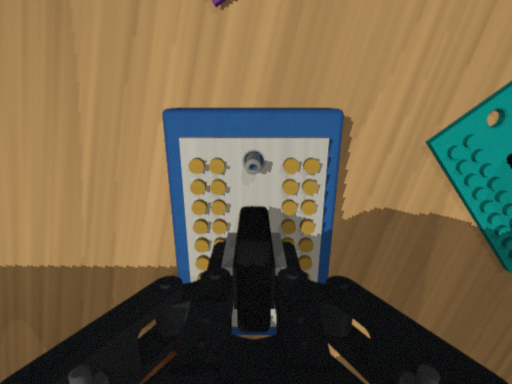

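The gripper holds the bar (opening 15 mm) and the pin is centred in its hole at (254,160). I'll lift straight up, slowly at first.

{"method": "step_arm", "body": {
  "slide": [
    [0,0,-0.01],
    [0,0,-0.02],
    [0,0,-0.035],
    [0,0,-0.055],
    [0,0,-0.08],
    [0,0,-0.12],
    [0,0,-0.18],
    [0,0,-0.24],
    [0,0,-0.27],
    [0,0,-0.27]
  ],
  "dr": [
    [0,0,0],
    [0,0,0],
    [0,0,0],
    [0,0,0],
    [0,0,0],
    [0,0,0],
    [0,0,0],
    [0,0,0],
    [0,0,0],
    [0,0,0]
  ]
}}

```text
time_s: 6.92
tool_pos: [423.7, 342.4, 233.5]
orientation: [[-0.239, 0.971, 0.002], [0.971, 0.239, 0.002], [0.001, 0.003, -1.0]]
wrist_force: [-0.1, 0.5, -3.0]
opening: 15.3
```

```bash
python3 - <<'E'
from h import *
st=ctrl.get_state(); print(st['time_s'],st['tool_pos'],st['wrist_force'],st['ft_torque'],st['opening'])
im=ctrl.snapshot('wrist'); cv2.imwrite('pics/w3.png',im)
s=ctrl.snapshot('side'); crop(s,160,80,360,330,2.4,'s3.png'); cv2.imwrite('pics/s3f.png',s)
t=ctrl.snapshot('top'); cv2.imwrite('pics/t3f.png',t)
E
```

```text
6.925 [423.70391839 342.35200304 233.47915134] [-0.06132957  0.46110507 -3.02043669] [0.02458542 0.03193484 0.01187248] 15.28839054593989
```

View pics/w3.png

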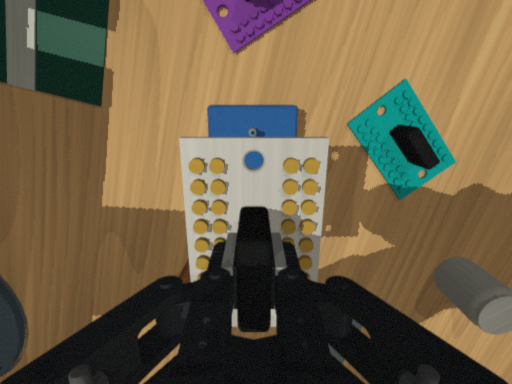

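View pics/s3.png

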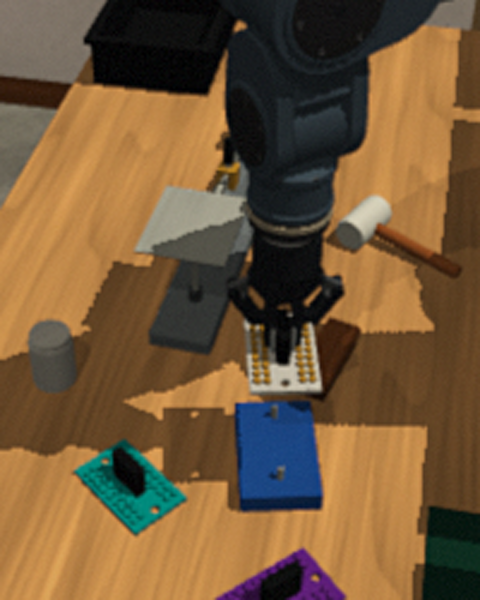

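The plate is off the pins and level, and the wrist reads about 3 N. Next I'll carry it to a hover over the pan with yaw about 87°.

```bash
python3 - <<'E'
from h import *
goal([581,70,290],Rdown(87))
goal([470,250,290],Rdown(95))
E
```

```text
slide [-0.5027, 0.1477, -0.0984] dr [-0.0003, 0.0002, 0.0935] rows 5.1 1.6
slide [-0.1672, 0.0398, -0.0984] dr [-0.0003, 0.0002, 0.049] rows 1.9 0.8
```

{"method": "step_arm", "body": {
  "slide": [
    [-0.03,0.01,-0.03],
    [-0.09,0.03,-0.07],
    [-0.17,0.05,-0.098],
    [-0.25,0.075,-0.098],
    [-0.33,0.1,-0.098],
    [-0.41,0.12,-0.098],
    [-0.46,0.135,-0.098],
    [-0.49,0.145,-0.098],
    [-0.503,0.148,-0.098],
    [-0.503,0.148,-0.098],
    [-0.503,0.148,-0.098]
  ],
  "dr": [
    [0,0,0.01],
    [0,0,0.02],
    [0,0,0.04],
    [0,0,0.06],
    [0,0,0.08],
    [0,0,0.0935],
    [0,0,0.0935],
    [0,0,0.0935],
    [0,0,0.0935],
    [0,0,0.0935],
    [0,0,0.0935]
  ]
}}

```text
time_s: 8.45
tool_pos: [581.2, 71.0, 290.6]
orientation: [[0.051, 0.999, 0.0], [0.999, -0.051, 0.0], [0.0, -0.0, -1.0]]
wrist_force: [-0.8, 0.1, -3.3]
opening: 15.4
```

```bash
python3 - <<'E'
from h import *
st=ctrl.get_state(); print(st['time_s'],st['tool_pos'],st['wrist_force'],st['ft_torque'],st['opening'],st['joint_pos'])
c=cam('wrist',st); np.savez('w4.npz',T=c[1])
im=ctrl.snapshot('wrist'); cv2.imwrite('pics/w4.png',im)
E
```

```text
8.45 [581.15466079  70.99400918 290.59829526] [-0.75636049  0.13871086 -3.3483998 ] [ 0.03375066 -0.00947685 -0.09467636] 15.38905351000901 [6.95830782e+00 2.27535481e+01 1.73823053e+01 8.46266721e+01
 1.29977678e-02 9.99066812e+01]
```

View pics/w4.png

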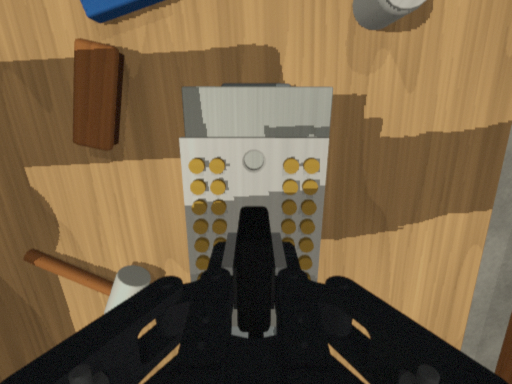

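```bash
python3 - <<'E'
from h import *
K,_,m=cam('wrist'); c=(K,np.load('w4.npz')['T'],m)
im=cv2.imread('pics/w4.png'); crop(im,170,70,345,150,4,'w4c.png')
for z in (154,158,162):
    P=back(c,[[182.7,86.8],[332.2,86.8]],z); d=P[1]-P[0]; y=np.degrees(np.arctan2(-d[1]*-1,d[0])); 
    a=np.radians(y); yax=np.array([-np.sin(a),np.cos(a)])
    print(z,P.round(1).tolist(),'w',np.linalg.norm(d),'yaw',y,'centre',P.mean(0)[:2]-75*yax)
E
```

```text
154 [[526.0, 164.3, 154.0], [652.5, 158.0, 154.0]] w 126.68376006036223 yaw -2.866032278357578 centre [585.52210745  86.24442996]
158 [[526.9, 164.1, 158.0], [651.5, 157.9, 158.0]] w 124.69046720332229 yaw -2.866032278357574 centre [585.46717651  86.07323798]
162 [[527.9, 163.9, 162.0], [650.4, 157.7, 162.0]] w 122.69717434628235 yaw -2.8660322783575825 centre [585.41224558  85.90204599]
```

View pics/w4c.png

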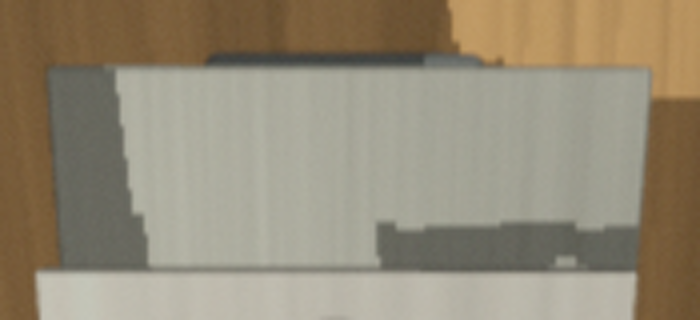

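```bash
python3 - <<'E'
from h import *
goal([584.5,87,205],Rdown(87.1))
E
```

```text
slide [0.027, 0.0042, 0.1427] dr [0.0, -0.0, -0.0002] rows 1.4 0.0
```

{"method": "step_arm", "body": {
  "slide": [
    [0.015,0.003,0.04],
    [0.027,0.004,0.08],
    [0.027,0.004,0.11],
    [0.027,0.004,0.13],
    [0.027,0.004,0.143],
    [0.027,0.004,0.15],
    [0.027,0.004,0.155],
    [0.027,0.004,0.16],
    [0.027,0.004,0.165],
    [0.027,0.004,0.165]
  ],
  "dr": [
    [0,0,0],
    [0,0,0],
    [0,0,0],
    [0,0,0],
    [0,0,0],
    [0,0,0],
    [0,0,0],
    [0,0,0],
    [0,0,0],
    [0,0,0]
  ]
}}

```text
time_s: 9.75
tool_pos: [584.7, 86.1, 191.4]
orientation: [[0.053, 0.999, -0.0], [0.999, -0.053, -0.0], [-0.0, -0.0, -1.0]]
wrist_force: [-0.8, -1.4, -2.7]
opening: 15.6
```

```bash
python3 - <<'E'
from h import *
st=ctrl.get_state(); print(st['time_s'],st['tool_pos'],st['wrist_force'],st['ft_torque'],st['opening'])
c=cam('wrist',st); np.savez('w5.npz',T=c[1])
im=ctrl.snapshot('wrist'); cv2.imwrite('pics/w5.png',im)
s=ctrl.snapshot('side'); crop(s,160,80,360,230,4,'s5.png')
E
```

```text
9.75 [584.73642112  86.05377754 191.37147465] [-0.82510338 -1.41776083 -2.67025984] [ 0.03830569  0.0162247  -0.03025761] 15.571470393071838
```

View pics/w5.png

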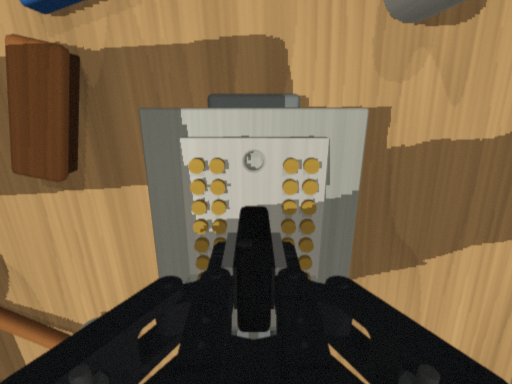

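View pics/s5.png

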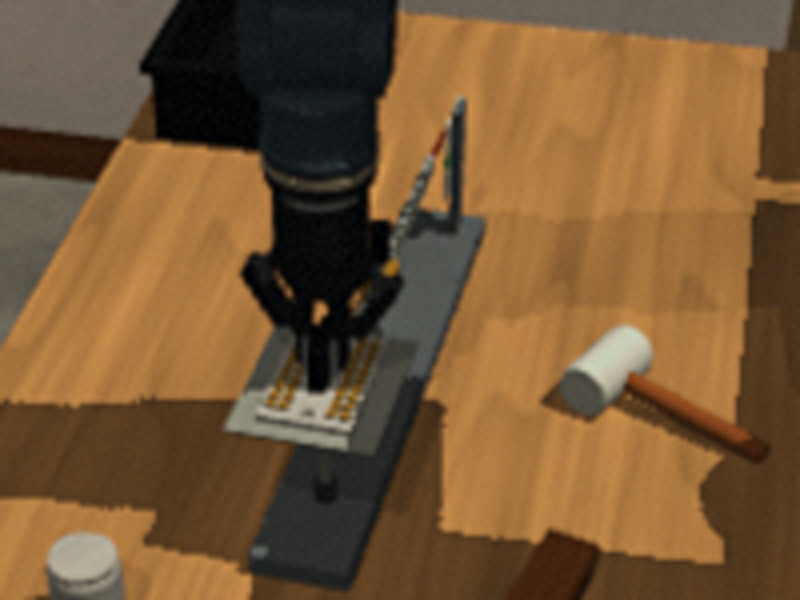

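```bash
python3 - <<'E'
from h import *
im=cv2.imread('pics/w5.png'); crop(im,130,90,380,180,3.2,'w5c.png')
K,_,m=cam('wrist'); c=(K,np.load('w5.npz')['T'],m)
for z in (140,145,150,155,160):
    P=back(c,[[139.5,108.5],[367,108.5]],z); print(z,P.round(1).tolist(),np.linalg.norm(P[1]-P[0]))
st=ctrl.get_state(); print(st['wrist_force'])
E
```

```text
140 [[523.3, 164.3, 140.0], [654.2, 157.6, 140.0]] 131.06683651435972
145 [[525.3, 164.3, 145.0], [652.3, 157.8, 145.0]] 127.18839118992545
150 [[527.3, 164.4, 150.0], [650.4, 158.1, 150.0]] 123.30994586549107
155 [[529.2, 164.4, 155.0], [648.5, 158.3, 155.0]] 119.4315005410568
160 [[531.2, 164.4, 160.0], [646.6, 158.5, 160.0]] 115.55305521662244
[-0.39744034 -1.02973556 -1.48041809]
```

View pics/w5c.png

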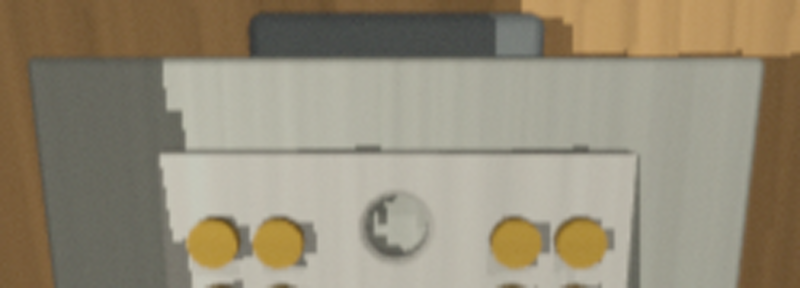

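The plate is resting on the pan, which has already dropped to about 148 mm, and it sits centrally. I'll keep lowering gently.

{"method": "step_arm", "body": {
  "slide": [
    [0,0,0.003],
    [0,0,0.006],
    [0,0,0.009],
    [0,0,0.012],
    [0,0,0.012]
  ],
  "dr": [
    [0,0,0],
    [0,0,0],
    [0,0,0],
    [0,0,0],
    [0,0,0]
  ]
}}

```text
time_s: 10.48
tool_pos: [584.8, 86.1, 184.8]
orientation: [[0.053, 0.999, 0.001], [0.999, -0.053, -0.0], [0.0, 0.001, -1.0]]
wrist_force: [-2.4, -1.9, 5.4]
opening: 15.6
```

```bash
python3 - <<'E'
from h import *
st=ctrl.get_state(); print(st['time_s'],st['tool_pos'],st['wrist_force'],st['ft_torque'],st['opening'])
E
```

```text
10.475 [584.79940445  86.05950276 184.77798901] [-2.41793972 -1.9288498   5.39845207] [-0.29219556  0.52653394 -0.00217883] 15.618634789987956
```

Contact is firm: the net force rose by about 8 N, so the pan is at its lower stop. Releasing now.

{"method": "step_arm", "body": {
  "slide": [
    [0,0,0],
    [0,0,0],
    [0,0,0],
    [0,0,0],
    [0,0,0]
  ],
  "dr": [
    [0,0,0],
    [0,0,0],
    [0,0,0],
    [0,0,0],
    [0,0,0]
  ],
  "hand": -0.2
}}

```text
time_s: 11.1
tool_pos: [584.8, 86.1, 184.3]
orientation: [[0.052, 0.999, 0.0], [0.999, -0.052, 0.0], [0.0, 0.0, -1.0]]
wrist_force: [-0.1, -0.3, 0.5]
opening: 50.9
```

{"method": "step_arm", "body": {
  "slide": [
    [0,0,-0.02],
    [0,0,-0.05],
    [0,0,-0.1],
    [0,0,-0.15],
    [0,0,-0.2],
    [0,0,-0.2],
    [0,0,-0.2]
  ],
  "dr": [
    [0,0,0],
    [0,0,0],
    [0,0,0],
    [0,0,0],
    [0,0,0],
    [0,0,0],
    [0,0,0]
  ]
}}

```text
time_s: 11.98
tool_pos: [584.7, 86.1, 304.2]
orientation: [[0.052, 0.999, -0.0], [0.999, -0.052, 0.0], [0.0, -0.0, -1.0]]
wrist_force: [-0.7, 0.3, -0.5]
opening: 50.9
```

```bash
python3 - <<'E'
from h import *
st=ctrl.get_state(); print(st['time_s'],st['tool_pos'],st['wrist_force'],st['ft_torque'],st['opening'],st['joint_pos'])
c=cam('wrist',st); np.savez('w6.npz',T=c[1])
im=ctrl.snapshot('wrist'); cv2.imwrite('pics/w6.png',im)
s=ctrl.snapshot('side'); crop(s,200,80,320,230,4,'s6.png'); t=ctrl.snapshot('top'); cv2.imwrite('pics/t6f.png',t); crop(t,220,150,420,220,4,'t6.png')
E
```

```text
11.975 [584.685509    86.11224036 304.18177846] [-0.6562211   0.32268995 -0.48050496] [ 0.05048313 -0.01196841  0.02413677] 50.875471536324596 [8.37748149e+00 2.36724117e+01 2.07063872e+01 8.70404805e+01
 1.59707109e-03 1.01383730e+02]
```

View pics/w6.png

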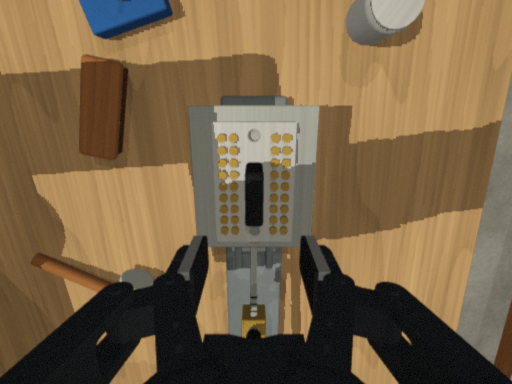

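View pics/s6.png

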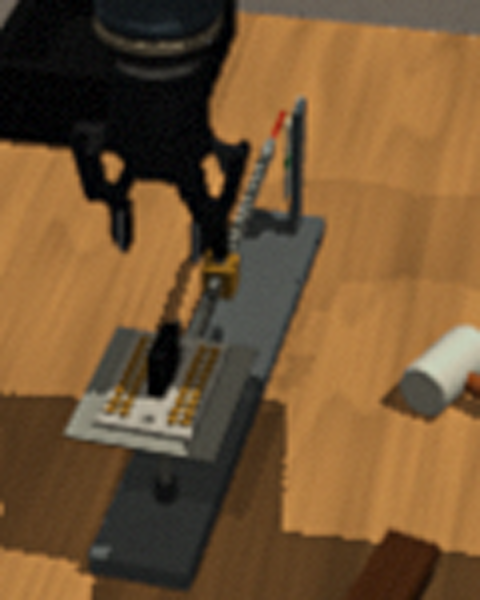

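View pics/t6.png

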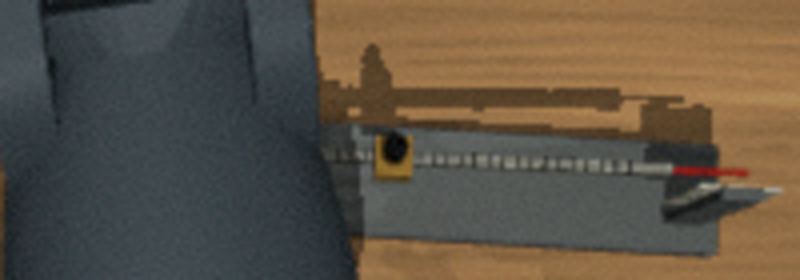

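The plate lies flat and central on the pan, in line with it. The pointer is up and the poise knob shows at top-crop (397,147). Now to locate the knob.

```bash
python3 - <<'E'
from h import *
ct=cam('top'); f=lambda p:(np.array(p)+.5)/4-.5+[220,150]
for z in (190,194): print(back(ct,f([[397,148]]),z))
print('block top',back(ct,f([[394,150]]),147))
ys=np.array([.05,.9987]); xs=np.array([.9987,-.05]); pv=np.array([585,86])-90*ys
P=back(ct,f([[397,148]]),193)[0,:2]-pv; print('scale frame knob',P@xs,P@ys)
goal([576,-100,250],Rdown(-2.9))
E
```

```text
[[572.57250833 -96.54761313 190.        ]]
[[571.90843959 -95.98185343 194.        ]]
block top [[ 578.21963741 -100.41612629  147.        ]]
scale frame knob -3.8025753509658187 -92.54165813225825
slide [-0.3104, 0.0024, 0.0894] dr [-0.0002, 0.0004, 0.4994] rows 3.1 8.4
```

{"method": "step_arm", "body": {
  "slide": [
    [-0.06,0,0.0],
    [-0.12,0,0.0],
    [-0.18,0,0.02],
    [-0.25,0,0.04],
    [-0.306,0.002,0.05],
    [-0.306,0.002,0.05],
    [-0.306,0.002,0.05],
    [-0.306,0.002,0.05],
    [-0.306,0.002,0.05],
    [-0.306,0.002,0.05],
    [-0.306,0.002,0.05]
  ],
  "dr": [
    [0,0,0.05],
    [0,0,0.1],
    [0,0,0.15],
    [0,0,0.2],
    [0,0,0.26],
    [0,0,0.32],
    [0,0,0.38],
    [0,0,0.44],
    [0,0,0.4995],
    [0,0,0.4995],
    [0,0,0.4995]
  ],
  "hand": 0
}}

```text
time_s: 13.5
tool_pos: [576.2, -97.2, 274.1]
orientation: [[0.999, -0.046, -0.0], [-0.046, -0.999, 0.0], [-0.0, -0.0, -1.0]]
wrist_force: [-0.7, -0.1, -0.8]
opening: 42.4
```

```bash
python3 - <<'E'
from h import *
st=ctrl.get_state(); print(st['time_s'],st['tool_pos'],st['wrist_force'],st['opening'],st['joint_pos'])
c=cam('wrist',st); np.savez('w7.npz',T=c[1])
im=ctrl.snapshot('wrist'); cv2.imwrite('pics/w7.png',im)
ys=np.array([.05,.9987]);  pv=np.array([585,86])-90*ys
P=[[*(pv-95*ys),193],[*(pv-345*ys),154],[*(pv-345*ys),120]]; print(proj(c,P))
E
```

```text
13.5 [576.19243    -97.24210733 274.06188205] [-0.65468776 -0.05053078 -0.78873207] 42.44686990502842 [-9.57978840e+00  2.25204465e+01  1.46590849e+01  8.21642581e+01
  8.72570129e-04  1.73085217e+02]
[[255.5932347  211.0679495 ]
 [535.30704612 195.98799175]
 [503.20313606 185.02441098]]
```

View pics/w7.png

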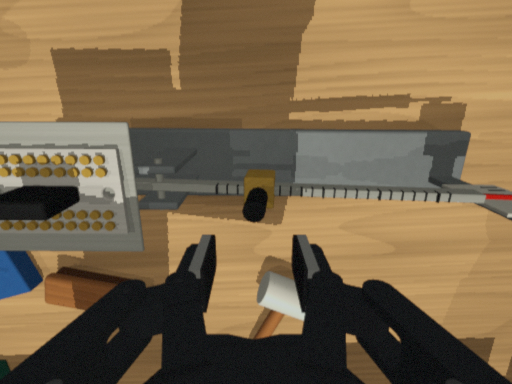

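The knob top at (254,213) agrees with the prediction (256,211) and lies midway between the open fingers. I'll lower the fingers so they straddle it without gripping.

{"method": "step_arm", "body": {
  "slide": [
    [0,0,0.04],
    [0,0,0.08],
    [0,0,0.115],
    [0,0,0.14],
    [0,0,0.15],
    [0,0,0.15],
    [0,0,0.15]
  ],
  "dr": [
    [0,0,0],
    [0,0,0],
    [0,0,0],
    [0,0,0],
    [0,0,0],
    [0,0,0],
    [0,0,0]
  ]
}}

```text
time_s: 14.42
tool_pos: [576.7, -97.4, 185.1]
orientation: [[0.999, -0.051, 0.001], [-0.051, -0.999, -0.0], [0.001, 0.0, -1.0]]
wrist_force: [0.5, -0.2, 0.4]
opening: 42.6
```

```bash
python3 - <<'E'
from h import *
st=ctrl.get_state(); print(st['time_s'],st['tool_pos'],st['wrist_force'],st['opening'])
c=cam('wrist',st)
im=ctrl.snapshot('wrist'); cv2.imwrite('pics/w8.png',im)
s=ctrl.snapshot('side'); crop(s,200,80,320,230,4,'s8.png')
E
```

```text
14.425 [576.70134925 -97.36557512 185.05620396] [ 0.52757878 -0.19378032  0.39975309] 42.5688902762686
```

View pics/w8.png

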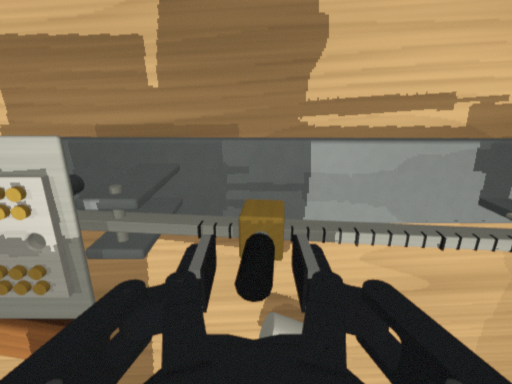

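View pics/s8.png

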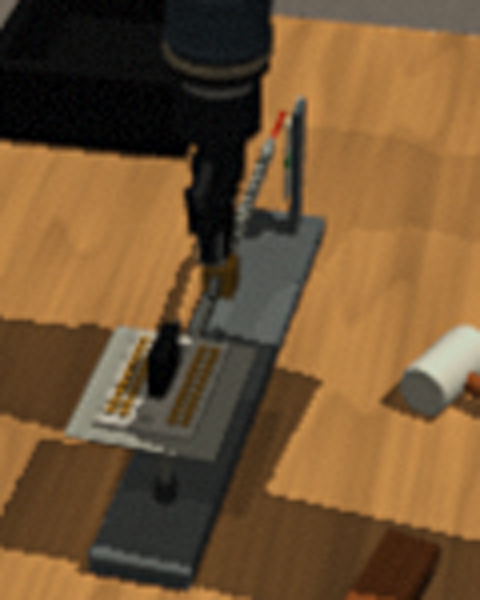

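{"method": "step_arm", "body": {
  "slide": [
    [0,0.012,0],
    [0,0.024,0],
    [0,0.036,0],
    [0,0.048,0],
    [0,0.06,0],
    [0,0.072,0],
    [0,0.084,0],
    [0,0.094,0],
    [0,0.104,0],
    [0,0.112,0],
    [0,0.12,0],
    [0,0.12,0]
  ],
  "dr": [
    [0,0,0],
    [0,0,0],
    [0,0,0],
    [0,0,0],
    [0,0,0],
    [0,0,0],
    [0,0,0],
    [0,0,0],
    [0,0,0],
    [0,0,0],
    [0,0,0],
    [0,0,0]
  ]
}}

```text
time_s: 16.02
tool_pos: [572.6, -169.6, 184.3]
orientation: [[0.999, -0.051, 0.0], [-0.051, -0.999, -0.0], [0.0, 0.0, -1.0]]
wrist_force: [-0.1, 0.9, 0.0]
opening: 42.7
```

{"method": "step_arm", "body": {
  "slide": [
    [0,-0.01,0],
    [0,-0.018,0],
    [0,-0.018,0],
    [0,-0.018,0],
    [0,-0.018,0],
    [0,-0.018,0],
    [0,-0.018,0],
    [0,-0.018,0],
    [0,-0.018,0],
    [0,-0.018,0]
  ],
  "dr": [
    [0,0,0],
    [0,0,0],
    [0,0,0],
    [0,0,0],
    [0,0,0],
    [0,0,0],
    [0,0,0],
    [0,0,0],
    [0,0,0],
    [0,0,0]
  ]
}}

```text
time_s: 17.27
tool_pos: [573.2, -158.4, 184.3]
orientation: [[0.999, -0.051, 0.0], [-0.051, -0.999, 0.0], [0.0, -0.0, -1.0]]
wrist_force: [0.7, -0.2, 0.8]
opening: 42.9
```

```bash
python3 - <<'E'
from h import *
st=ctrl.get_state(); print(st['time_s'],st['tool_pos'],st['wrist_force'],st['opening'])
c=cam('wrist',st); np.savez('w9.npz',T=c[1])
im=ctrl.snapshot('wrist'); cv2.imwrite('pics/w9.png',im)
s=ctrl.snapshot('side'); crop(s,200,80,320,230,4,'s9.png');cv2.imwrite('pics/s9f.png',s)
E
```

```text
17.275 [ 573.21048951 -158.40873328  184.30082666] [ 0.73874735 -0.21335949  0.77809339] 42.91654665048982
```

View pics/w9.png

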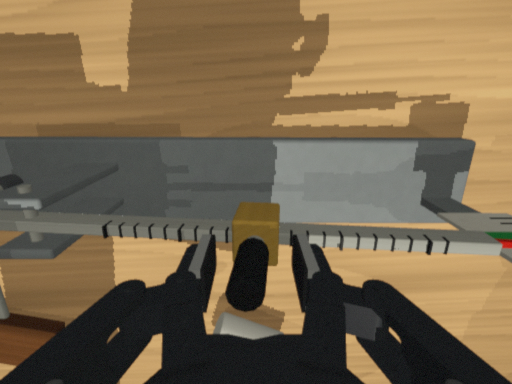

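View pics/s9.png

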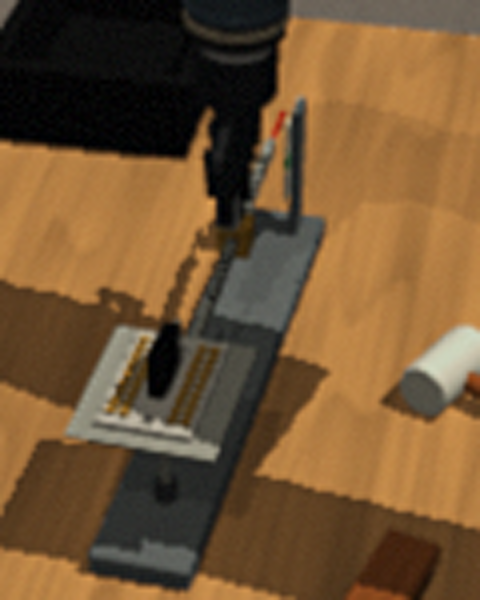

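The pointer is still at its upper stop (red at about (278,125) in the side crop, unchanged). I'll push about 18 mm further.

{"method": "step_arm", "body": {
  "slide": [
    [0,0.01,0],
    [0,0.02,0],
    [0,0.03,0],
    [0,0.038,0],
    [0,0.044,0],
    [0,0.048,0],
    [0,0.048,0],
    [0,0.04,0],
    [0,0.03,0],
    [0,0.03,0],
    [0,0.03,0],
    [0,0.03,0]
  ],
  "dr": [
    [0,0,0],
    [0,0,0],
    [0,0,0],
    [0,0,0],
    [0,0,0],
    [0,0,0],
    [0,0,0],
    [0,0,0],
    [0,0,0],
    [0,0,0],
    [0,0,0],
    [0,0,0]
  ]
}}

```text
time_s: 18.88
tool_pos: [572.3, -176.5, 184.3]
orientation: [[0.999, -0.051, 0.0], [-0.051, -0.999, -0.0], [0.0, 0.0, -1.0]]
wrist_force: [-0.2, -0.9, -0.9]
opening: 42.7
```

{"method": "step_arm", "body": {
  "slide": [
    [0,0,0],
    [0,0,0],
    [0,0,0],
    [0,0,0],
    [0,0,0],
    [0,0,0],
    [0,0,0],
    [0,0,0]
  ],
  "dr": [
    [0,0,0],
    [0,0,0],
    [0,0,0],
    [0,0,0],
    [0,0,0],
    [0,0,0],
    [0,0,0],
    [0,0,0]
  ]
}}

```text
time_s: 19.88
tool_pos: [572.3, -176.4, 184.3]
orientation: [[0.999, -0.051, -0.0], [-0.051, -0.999, -0.0], [-0.0, 0.0, -1.0]]
wrist_force: [0.1, 0.5, -0.8]
opening: 42.6
```

```bash
python3 - <<'E'
from h import *
st=ctrl.get_state(); print(st['time_s'],st['tool_pos'],st['wrist_force'],st['opening'])
c=cam('wrist',st); np.savez('w10.npz',T=c[1])
im=ctrl.snapshot('wrist'); cv2.imwrite('pics/w10.png',im)
s=ctrl.snapshot('side'); crop(s,200,80,320,230,4,'s10.png');cv2.imwrite('pics/s10f.png',s)
ys=np.array([.05,.9987]);  pv=np.array([585,86])-90*ys
for a in (.1,.05,0,-.05): print(a,proj(c,[*(pv-335*ys),120+335*a]),proj(cam('side'),[*(pv-335*ys),120+335*a])*4-[800,320])
E
```

```text
19.875 [ 572.26706004 -176.39895071  184.30040892] [ 0.11821816  0.4677069  -0.82378115] 42.622052905786624
0.1 [[528.5009279  243.33000258]] [[274.50248348 119.7773015 ]]
0.05 [[504.44894714 230.7814507 ]] [[274.05226665 134.36530638]]
0 [[484.26794769 220.25249173]] [[273.60719885 148.78647098]]
-0.05 [[467.0930226  211.29188093]] [[273.16719228 163.04364121]]
```

View pics/w10.png

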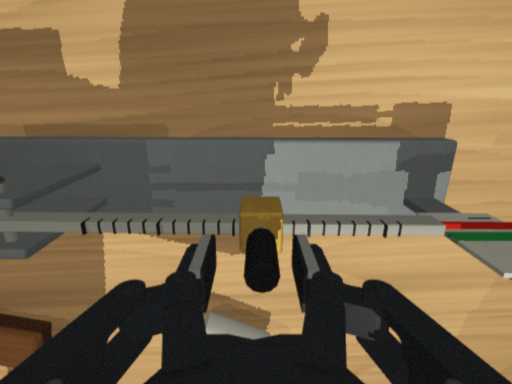

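View pics/s10.png

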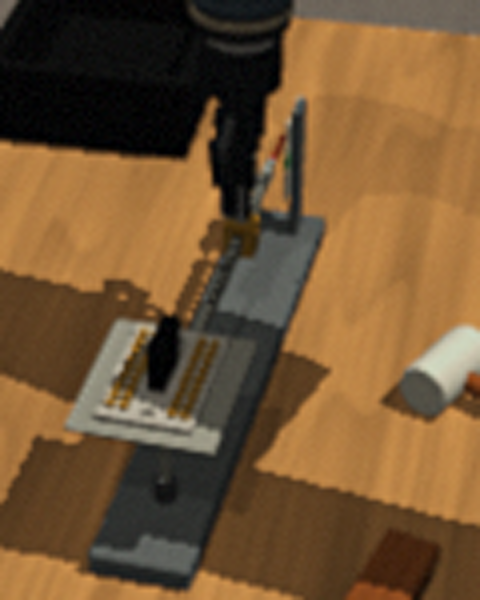

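The beam is now off the stop, with the pointer a little high (about +0.03 by eye). I'll raise the arm and look at the pointer from the +x side with the wrist camera tilted.

```bash
python3 - <<'E'
from h import *
R=Rdown(-2.9)@Ro.from_rotvec([0,0,0]).as_matrix()
for th in (20,-20):
    Rt=Rdown(-2.9)@Ro.from_rotvec([0,np.radians(th),0]).as_matrix(); print(th,'tool z',Rt[:,2].round(2))
    goal([615,-300,255],Rt)
E
```

```text
20 tool z [ 0.34 -0.02 -0.94]
slide [0.0815, 0.2021, -0.1178] dr [0.0, 0.1111, -0.0001] rows 2.4 1.9
-20 tool z [-0.34  0.02 -0.94]
slide [0.0815, 0.2021, -0.1178] dr [-0.0, -0.1111, -0.0001] rows 2.4 1.9
```

{"method": "step_arm", "body": {
  "slide": [
    [0,0,-0.05],
    [0,0,-0.11],
    [0.02,0.05,-0.14],
    [0.05,0.12,-0.13],
    [0.08,0.18,-0.12],
    [0.08,0.202,-0.118],
    [0.08,0.202,-0.118],
    [0.08,0.202,-0.118],
    [0.08,0.202,-0.118]
  ],
  "dr": [
    [0,0,0],
    [0,0,0],
    [0,0,0],
    [0,-0.04,0],
    [0,-0.08,0],
    [0,-0.11,0],
    [0,-0.11,0],
    [0,-0.11,0],
    [0,-0.11,0]
  ]
}}

```text
time_s: 21.1
tool_pos: [631.4, -316.0, 194.4]
orientation: [[0.965, -0.041, -0.258], [-0.047, -0.999, -0.017], [-0.257, 0.029, -0.966]]
wrist_force: [0.2, 0.9, 1.0]
opening: 43.0
```

```bash
python3 - <<'E'
from h import *
st=ctrl.get_state(); print(st['time_s'],st['tool_pos'],st['orientation'][:,2],st['joint_pos'],st['wrist_force'],st['opening'])
c=cam('wrist',st); np.savez('w11.npz',T=c[1])
im=ctrl.snapshot('wrist'); cv2.imwrite('pics/w11.png',im)
ys=np.array([.05,.9987]);  pv=np.array([585,86])-90*ys
for a in (.1,.05,0.02,0,-.02): print(a,proj(c,[*(pv-335*ys),120+335*a]),proj(c,[*(pv-345*ys),120+345*a]))
E
```

```text
21.1 [ 631.36109401 -316.02273819  194.37676608] [-0.25841071 -0.01721665 -0.96588172] [-23.76167453  64.01018316  77.2436861  116.60332332  -6.8851445
 159.61680151] [0.21779549 0.86326189 1.02898722] 42.96878781595414
0.1 [[285.79947709 290.13943234]] [[299.47867543 291.04356386]]
0.05 [[283.15716607 272.36341254]] [[295.86451206 272.66782216]]
0.02 [[281.72634339 262.73762203]] [[293.91361698 262.7487509 ]]
0 [[280.82920161 256.70214396]] [[292.69259363 256.54061713]]
-0.02 [[279.97375958 250.94719901]] [[291.52990654 250.62908647]]
```

View pics/w11.png

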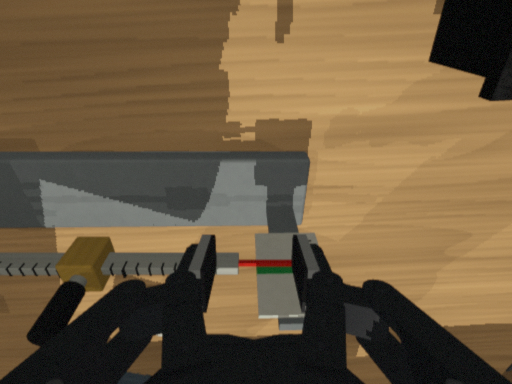

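```bash
python3 - <<'E'
from h import *
im=cv2.imread('pics/w11.png'); crop(im,215,225,325,325,6,'w11c.png')
K,_,m=cam('wrist'); c=(K,np.load('w11.npz')['T'],m)
ys=np.array([.05,.9987]);xs=np.array([.9987,-.05]);  pv=np.array([585,86])-90*ys
for dx in (0,-6,-10,-14):
  for z in (113.5,120,126.5,170): print(dx,z,proj(c,[*(pv-345*ys+dx*xs),z]).round(1))
E
```

```text
0 113.5 [[291.6 251. ]]
0 120 [[292.7 256.5]]
0 126.5 [[293.8 262.4]]
0 170 [[303.2 309.9]]
-6 113.5 [[291. 256.]]
-6 120 [[292.1 261.6]]
-6 126.5 [[293.2 267.4]]
-6 170 [[302.3 315.1]]
-10 113.5 [[290.6 259.2]]
-10 120 [[291.7 264.8]]
-10 126.5 [[292.8 270.7]]
-10 170 [[301.7 318.5]]
-14 113.5 [[290.3 262.4]]
-14 120 [[291.3 268.1]]
-14 126.5 [[292.4 274. ]]
-14 170 [[301.1 321.8]]
```

View pics/w11c.png

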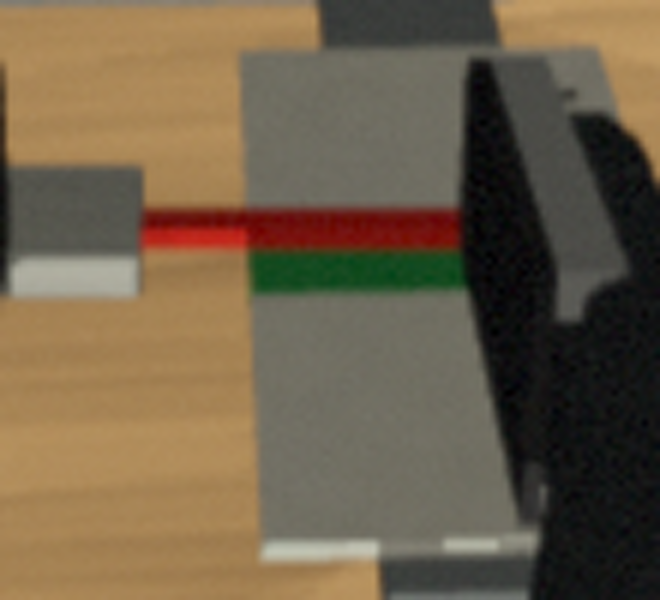

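The arm stopped short of the full tilt, near the j3 and j4 limits, so I'll back off to a pointing-down pose. In this view the red pointer overlaps the green band, but parallax makes the reading uncertain. A cleaner view needs the fingers wide open.

```bash
python3 - <<'E'
from h import *
goal([630,-300,200],Rdown(-2.9))
E
```

```text
slide [-0.0053, -0.0263, -0.0019] dr [0.0102, 0.0807, 0.0018] rows 0.3 1.4
```

{"method": "step_arm", "body": {
  "slide": [
    [-0.005,-0.026,-0.02],
    [-0.005,-0.026,-0.02],
    [-0.005,-0.026,-0.002],
    [-0.005,-0.026,-0.002],
    [-0.005,-0.026,-0.002],
    [-0.005,-0.026,-0.002]
  ],
  "dr": [
    [0.0,0.04,0],
    [0.01,0.081,0.002],
    [0.01,0.081,0.002],
    [0.01,0.081,0.002],
    [0.01,0.081,0.002],
    [0.01,0.081,0.002]
  ],
  "hand": -1
}}

```text
time_s: 21.9
tool_pos: [631.9, -300.6, 206.1]
orientation: [[0.999, -0.051, 0.009], [-0.051, -0.999, -0.005], [0.009, 0.005, -1.0]]
wrist_force: [0.8, -0.1, 1.2]
opening: 85.3
```

```bash
python3 - <<'E'
from h import *
st=ctrl.get_state(); print(st['time_s'],st['tool_pos'],st['orientation'][:,2],st['joint_pos'],st['wrist_force'],st['opening'],np.abs(st['qd']).max())
goal([630,-300,200],Rdown(-2.9),st)
E
```

```text
21.9 [ 631.92956192 -300.64188226  206.10691554] [ 0.00871001 -0.00512264 -0.99994895] [-2.54217533e+01  3.76675315e+01  2.92682431e+01  8.10239808e+01
 -5.08565516e-02  1.57482212e+02] [ 0.76764166 -0.06327425  1.1846786 ] 85.2747276409481 2.049389799149785
slide [-0.0034, -0.001, 0.0101] dr [0.0015, -0.0029, -0.0] rows 0.1 0.1
```

Good pose, so I'll let it settle briefly and look.

{"method": "step_arm", "body": {
  "slide": [
    [0,0,0.0],
    [0,0,0.0],
    [0,0,0]
  ],
  "dr": [
    [0,0,0],
    [0,0,0],
    [0,0,0]
  ]
}}

```text
time_s: 22.28
tool_pos: [631.2, -300.3, 202.8]
orientation: [[0.999, -0.051, 0.005], [-0.051, -0.999, -0.003], [0.005, 0.003, -1.0]]
wrist_force: [0.3, 0.1, 0.5]
opening: 85.3
```

```bash
python3 - <<'E'
from h import *
st=ctrl.get_state(); print(st['time_s'],st['tool_pos'],st['orientation'][:,2],np.abs(st['qd']).max())
c=cam('wrist',st); np.savez('w12.npz',T=c[1])
im=ctrl.snapshot('wrist'); cv2.imwrite('pics/w12.png',im); crop(im,180,200,320,330,5,'w12c.png')
s=ctrl.snapshot('side'); crop(s,240,90,300,145,10,'s12.png');cv2.imwrite('pics/s12f.png',s)
ys=np.array([.05,.9987]);xs=np.array([.9987,-.05]);  pv=np.array([585,86])-90*ys
for dx in (4,2,0,-6,-10):
  for z in (113.5,120,126.5,170): print(dx,z,proj(c,[*(pv-345*ys+dx*xs),z]).round(1))
E
```

```text
22.275 [ 631.18191075 -300.2676851   202.78278299] [ 0.00512162 -0.00293505 -0.99998258] 0.6255319596101707
4 113.5 [[313.5 274.5]]
4 120 [[315.1 279.1]]
4 126.5 [[316.7 283.9]]
4 170 [[330.9 324.3]]
2 113.5 [[313.3 276.5]]
2 120 [[314.9 281.1]]
2 126.5 [[316.6 286. ]]
2 170 [[330.7 326.8]]
0 113.5 [[313.2 278.5]]
0 120 [[314.7 283.2]]
0 126.5 [[316.4 288.1]]
0 170 [[330.4 329.2]]
-6 113.5 [[312.7 284.5]]
-6 120 [[314.3 289.2]]
-6 126.5 [[315.9 294.3]]
-6 170 [[329.7 336.3]]
-10 113.5 [[312.4 288.4]]
-10 120 [[313.9 293.2]]
-10 126.5 [[315.6 298.3]]
-10 170 [[329.2 341. ]]
```

View pics/w12.png

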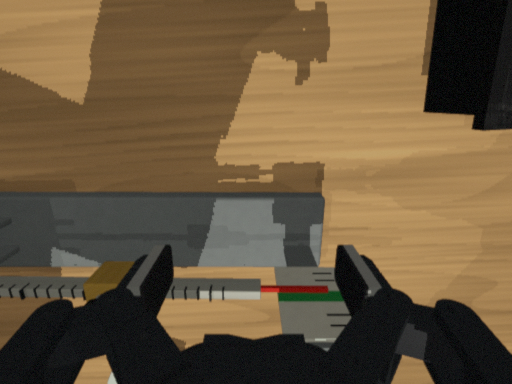

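View pics/w12c.png

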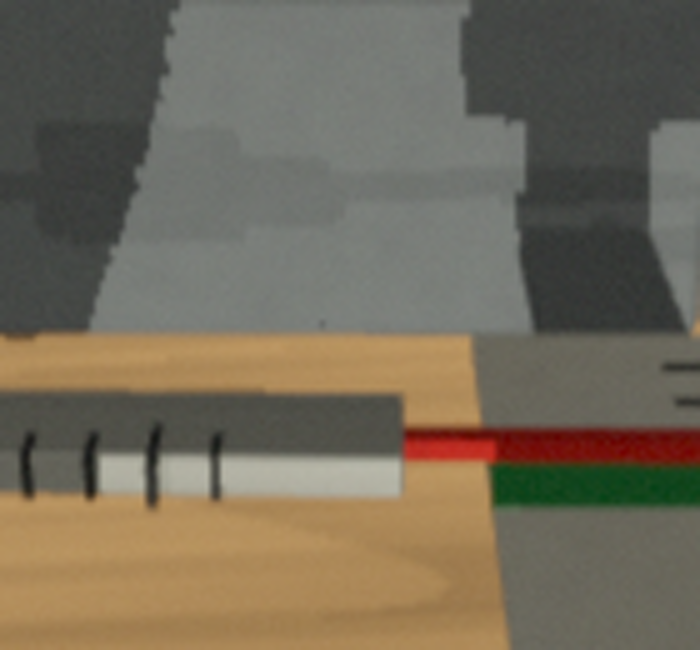

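View pics/s12.png

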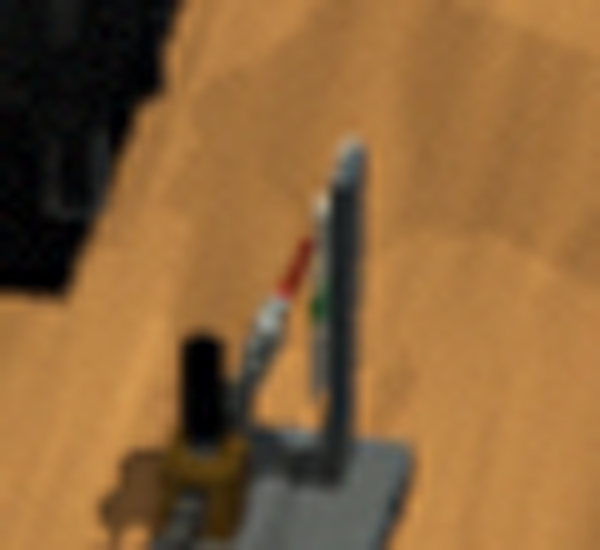

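```bash
python3 - <<'E'
from h import *
c=cam('side'); ys=np.array([.05,.9987]);xs=np.array([.9987,-.05]);  pv=np.array([585,86])-90*ys-6*xs*0
f=lambda p:((p+.5-[240,90])*10-.5).round(1)
for y in (-250,-300,-315,-345,-355,-375):
  print(y,[f(proj(c,[*(pv+y*ys+dx*xs),120+dz])).tolist() for dx,dz in ((0,0),(-6,0),(0,7))])
s=cv2.imread('pics/s12f.png')
b=cv2.cvtColor(s,cv2.COLOR_BGR2HSV)
for y in range(110,124): print(y,[tuple(int(v) for v in s[y,x]) for x in range(266,276)])
E
```

```text
-250 [[[239.9, 388.8]], [[254.9, 391.0]], [[240.2, 373.5]]]
-300 [[[268.9, 321.8]], [[283.7, 323.9]], [[269.3, 306.7]]]
-315 [[[277.4, 302.2]], [[292.1, 304.3]], [[277.8, 287.1]]]
-345 [[[294.0, 263.7]], [[308.5, 265.7]], [[294.5, 248.8]]]
-355 [[[299.5, 251.1]], [[314.0, 253.1]], [[300.0, 236.2]]]
-375 [[[310.3, 226.2]], [[324.6, 228.1]], [[310.8, 211.3]]]
110 [(63, 116, 168), (62, 116, 169), (62, 115, 166), (58, 113, 162), (58, 111, 158), (98, 135, 167), (124, 149, 161), (46, 49, 47), (35, 35, 30), (45, 51, 55)]
111 [(65, 119, 171), (66, 121, 172), (63, 120, 173), (61, 117, 168), (61, 110, 157), (90, 121, 146), (102, 117, 120), (40, 43, 40), (36, 36, 30), (50, 54, 57)]
112 [(64, 118, 171), (62, 121, 171), (68, 122, 175), (62, 118, 170), (58, 109, 157), (69, 100, 129), (75, 85, 88), (35, 39, 35), (35, 35, 32), (47, 54, 56)]
113 [(63, 117, 169), (65, 122, 174), (63, 121, 173), (60, 114, 168), (53, 97, 152), (65, 92, 123), (72, 84, 85), (38, 39, 37), (37, 37, 34), (48, 54, 57)]
114 [(63, 119, 170), (64, 121, 172), (63, 122, 172), (53, 102, 160), (29, 51, 120), (56, 73, 107), (72, 81, 
[... 745 characters left out ...]
), (59, 94, 101), (52, 76, 54), (33, 34, 28), (38, 37, 35), (51, 64, 79)]
120 [(104, 132, 149), (132, 143, 144), (104, 121, 139), (60, 111, 165), (55, 111, 155), (36, 73, 56), (45, 66, 42), (34, 36, 30), (36, 38, 34), (52, 68, 84)]
121 [(137, 155, 157), (126, 138, 135), (69, 96, 123), (63, 124, 181), (56, 114, 158), (40, 77, 66), (51, 70, 51), (33, 35, 28), (39, 39, 39), (56, 78, 99)]
122 [(146, 154, 151), (125, 136, 137), (69, 102, 133), (66, 127, 185), (60, 118, 165), (59, 92, 100), (67, 78, 76), (34, 34, 31), (35, 36, 35), (54, 76, 98)]
123 [(92, 103, 100), (86, 98, 101), (65, 100, 133), (66, 125, 183), (68, 120, 170), (74, 98, 118), (73, 82, 85), (35, 38, 33), (37, 38, 38), (57, 76, 99)]
```

The side and wrist views disagree because I don't know the gap between pointer and index plate. A camera directly above will give that gap with no parallax. Combined with the oblique view, that fixes the height.

```bash
python3 - <<'E'
from h import *
goal([485,-325,205],Rdown(-2.9))
E
```

```text
slide [-0.2408, 0.0536, -0.0048] dr [0.0008, -0.0017, -0.0] rows 2.4 0.0
```

{"method": "step_arm", "body": {
  "slide": [
    [-0.06,0.015,-0.02],
    [-0.14,0.03,-0.02],
    [-0.2,0.045,-0.015],
    [-0.241,0.0535,-0.005],
    [-0.241,0.0535,-0.005],
    [-0.241,0.0535,-0.005],
    [-0.241,0.0535,-0.005]
  ],
  "dr": [
    [0,0,0],
    [0,0,0],
    [0,0,0],
    [0,0,0],
    [0,0,0],
    [0,0,0],
    [0,0,0]
  ]
}}

```text
time_s: 23.25
tool_pos: [485.5, -324.8, 205.3]
orientation: [[0.999, -0.05, 0.006], [-0.05, -0.999, -0.003], [0.006, 0.003, -1.0]]
wrist_force: [0.4, 0.4, -0.8]
opening: 85.6
```

```bash
python3 - <<'E'
from h import *
st=ctrl.get_state(); print(st['time_s'],st['tool_pos'],st['orientation'][:,2],np.abs(st['qd']).max())
c=cam('wrist',st); np.savez('w13.npz',T=c[1]); print(c[1][:3,3])
im=ctrl.snapshot('wrist'); cv2.imwrite('pics/w13.png',im); crop(im,180,60,340,160,5,'w13c.png')
s=ctrl.snapshot('side'); crop(s,200,80,320,230,4,'s13.png');cv2.imwrite('pics/s13f.png',s)
t=ctrl.snapshot('top'); cv2.imwrite('pics/t13f.png',t);crop(t,220,150,420,220,4,'t13.png')
E
```

```text
23.25 [ 485.48991422 -324.75626143  205.33345894] [ 0.00554197 -0.00301686 -0.99998009] 0.2952536549452635
[ 564.66683288 -328.35666003  323.38602829]
```

View pics/w13.png

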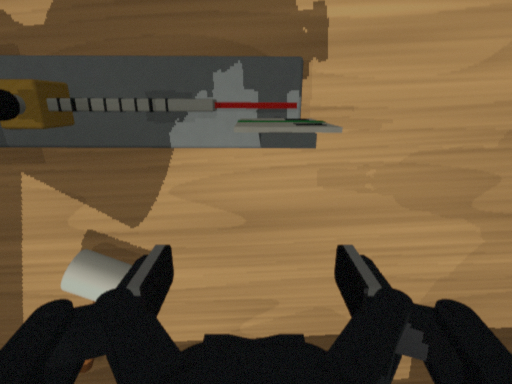

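View pics/w13c.png

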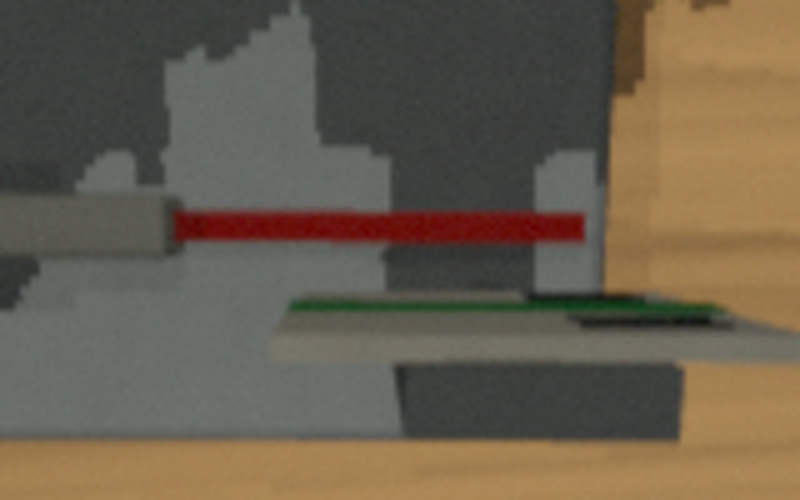

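```bash
python3 - <<'E'
from h import *
from scipy.optimize import least_squares
m=cam('wrist'); K=m[0]
C={n:(K,np.load(n+'.npz')['T'],None) for n in ('w11','w12','w13')}
g=lambda x,y,s,ox,oy:[(x+.5)/s-.5+ox,(y+.5)/s-.5+oy]
# pointer centreline at scale-y near plate left part, band centre. rows only matter; columns give y
xs=np.array([.9987,-.05]);ys=np.array([.05,.9987]); pv=np.array([585,86])-90*ys
# observations: (view, row_at, feature, dx offset, dz offset)
obs=[('w13',g(400,212,5,180,60),'p',2,2),('w13',g(400,242,5,180,60),'p',-2,2),
('w13',g(450,299,5,180,60),'b',0,-6.5),('w13',g(450,311,5,180,60),'b',0,6.5),
('w12',g(560,430,5,180,200),'p',2,-2),('w12',g(560,463,5,180,200),'p',-2,2),('w12',g(560,505,5,180,200),'b',0,6.5),
('w11',g(350,208,6,215,225),'p',2,-2),('w11',g(350,248,6,215,225),'p',-2,2),('w11',g(350,291,6,215,225),'b',0,6.5)]
def res(v,full=False):
    xp,zp,xb=v[:3]; sh={'w11':v[3],'w12':v[4],'w13':v[5]}
    r=[]
    for n,uv,k,dx,dz in obs:
        x=(xp if k=='p' else xb)+dx; z=(zp if k=='p' else 120)+dz
        # find y so that column matches
        y=-335.
        for _ in range(5):
            a=proj(C[n],[*(pv+y*ys+x*xs),z])[0]; b=proj(C[n],[*(pv+(y-1)*ys+x*xs),z])[0]
            y-= (uv[0]-a[0])/(b[0]-a[0])
        a=proj(C[n],[*(pv+y*ys+x*xs),z])[0]
        r.append(a[1]+sh[n]-uv[1])
    return np.r_[r,np.array(v[3:])/3]   # weak prior on per-view row shift (calibration)
s=least_squares(res,[0,120,-10,0,0,0]); J=s.jac; cov=np.linalg.inv(J.T@J)*.3**2
print(s.x.round(2),np.sqrt(np.diag(cov))[:3].round(2)); print(s.fun.round(2))
print('angle',(s.x[1]-120)/330)
E
```

```text
[-1.9000e+00  1.2478e+02 -1.2400e+01 -5.0000e-02  5.0000e-02 -3.2000e-01] [0.46 0.37 0.48]
[-0.1   0.16  0.59 -0.61 -0.41  0.19  0.21 -0.11  0.27 -0.15 -0.02  0.02
 -0.11]
angle 0.014476479408060502
```

All three wrist views fit together to within 0.6 px: the pointer is about 4.8 mm above band centre, so the beam is at about +0.0145 rad. That is inside the band but off-centre. I'll nudge the poise about 3 mm further out.

```bash
python3 - <<'E'
from h import *
goal([485.5,-324.8,290],Rdown(-2.9));goal([572.3,-176.4,290],Rdown(-2.9));goal([572.3,-176.4,184.3],Rdown(-2.9))
E
```

```text
slide [0.0014, 0.0005, -0.1413] dr [0.0008, -0.0017, 0.0001] rows 1.4 0.0
slide [0.1334, -0.2538, -0.1413] dr [0.0008, -0.0017, 0.0001] rows 3.1 0.0
slide [0.1325, -0.2543, 0.0349] dr [0.0008, -0.0017, 0.0001] rows 2.8 0.0
```

{"method": "step_arm", "body": {
  "slide": [
    [0.0,0,-0.08],
    [0.02,-0.05,-0.141],
    [0.08,-0.15,-0.141],
    [0.133,-0.22,-0.141],
    [0.133,-0.254,-0.141],
    [0.133,-0.254,-0.141],
    [0.133,-0.254,-0.141]
  ],
  "dr": [
    [0,0,0],
    [0,0,0],
    [0.001,-0.002,0],
    [0.001,-0.002,0],
    [0.001,-0.002,0],
    [0.001,-0.002,0],
    [0.001,-0.002,0]
  ],
  "hand": 0
}}

```text
time_s: 24.28
tool_pos: [571.2, -177.3, 290.1]
orientation: [[0.999, -0.051, -0.001], [-0.051, -0.999, 0.0], [-0.001, -0.0, -1.0]]
wrist_force: [0.0, 0.5, -0.0]
opening: 42.8
```

```bash
python3 - <<'E'
from h import *
st=ctrl.get_state(); print(st['time_s'],st['tool_pos'],st['orientation'][:,2],st['opening'])
im=ctrl.snapshot('wrist'); cv2.imwrite('pics/w14.png',im)
goal([572.3,-176.4,184.3],Rdown(-2.9),st)
E
```

```text
24.275 [ 571.20523034 -177.25345664  290.10761017] [-8.17070726e-04  1.84735650e-04 -9.99999649e-01] 42.82649758627579
slide [0.0019, -0.0015, 0.1763] dr [-0.0, 0.0003, -0.0003] rows 1.7 0.0
```

View pics/w14.png

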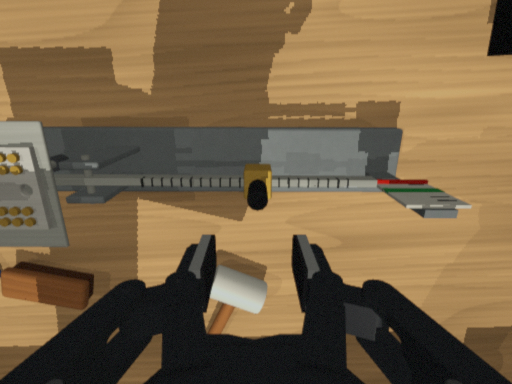

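{"method": "step_arm", "body": {
  "slide": [
    [0,0,0.05],
    [0.002,-0.0015,0.1],
    [0.002,-0.0015,0.14],
    [0.002,-0.0015,0.165],
    [0.002,-0.0015,0.176],
    [0.002,-0.0015,0.176],
    [0.002,-0.0015,0.176]
  ],
  "dr": [
    [0,0,0],
    [0,0,0],
    [0,0,0],
    [0,0,0],
    [0,0,0],
    [0,0,0],
    [0,0,0]
  ]
}}

```text
time_s: 25.2
tool_pos: [573.2, -175.8, 185.2]
orientation: [[0.999, -0.051, 0.0], [-0.051, -0.999, 0.0], [0.0, -0.0, -1.0]]
wrist_force: [0.3, -0.1, -0.4]
opening: 42.9
```

```bash
python3 - <<'E'
from h import *
st=ctrl.get_state(); print(st['time_s'],st['tool_pos'],st['wrist_force'],st['opening'])
goal([571.6,-190.5,184.3],Rdown(-2.9),st)
E
```

```text
25.2 [ 573.196224   -175.76731174  185.23804396] [ 0.25972899 -0.13485242 -0.39599568] 42.9453387866704
slide [-0.0014, 0.0247, 0.0016] dr [-0.0, -0.0001, -0.0001] rows 0.2 0.0
```

{"method": "step_arm", "body": {
  "slide": [
    [0,0.008,0],
    [0,0.014,0],
    [0,0.018,0],
    [0,0.021,0],
    [0,0.0245,0],
    [0,0.0245,0],
    [0,0.0245,0],
    [0,0.016,0],
    [0,0.006,0],
    [0,0.006,0]
  ],
  "dr": [
    [0,0,0],
    [0,0,0],
    [0,0,0],
    [0,0,0],
    [0,0,0],
    [0,0,0],
    [0,0,0],
    [0,0,0],
    [0,0,0],
    [0,0,0]
  ]
}}

```text
time_s: 26.45
tool_pos: [572.7, -178.5, 184.4]
orientation: [[0.999, -0.05, -0.001], [-0.05, -0.999, 0.001], [-0.001, -0.001, -1.0]]
wrist_force: [0.3, -0.6, -0.2]
opening: 42.9
```

{"method": "step_arm", "body": {
  "slide": [
    [0,0,0],
    [0,0,0],
    [0,0,-0.05],
    [0,0,-0.12],
    [0,0,-0.1765],
    [0,0,-0.1765],
    [0,0,-0.1765]
  ],
  "dr": [
    [0,0,0],
    [0,0,0],
    [0,0,0],
    [0,0,0],
    [0,0,0],
    [0,0,0],
    [0,0,0]
  ]
}}

```text
time_s: 27.32
tool_pos: [572.6, -179.3, 289.6]
orientation: [[0.999, -0.051, -0.001], [-0.051, -0.999, 0.001], [-0.001, -0.001, -1.0]]
wrist_force: [0.4, -0.2, -0.2]
opening: 42.9
```

```bash
python3 - <<'E'
from h import *
st=ctrl.get_state(); print(st['time_s'],st['tool_pos'],st['wrist_force'],st['opening'])
c=cam('wrist',st); np.savez('w15.npz',T=c[1])
im=ctrl.snapshot('wrist'); cv2.imwrite('pics/w15.png',im)
a=cv2.imread('pics/w14.png')
cv2.imwrite('pics/w1415.png',np.vstack([cv2.resize(i[150:225,50:500],None,fx=1.75,fy=1.75,interpolation=cv2.INTER_CUBIC) for i in (a,im)]))
goal([485,-325,290],Rdown(-2.9),st);goal([485,-325,205],Rdown(-2.9),st);
goal([631.2,-300.3,290],Rdown(-2.9),st);goal([631.2,-300.3,202.8],Rdown(-2.9),st)
E
```

```text
27.325 [ 572.57632454 -179.29241625  289.60503245] [ 0.44032771 -0.17661123 -0.19645366] 42.90221876146506
slide [-0.1334, 0.25, -0.0006] dr [-0.0002, 0.0005, -0.0001] rows 2.7 0.0
slide [-0.1332, 0.2501, 0.141] dr [-0.0002, 0.0005, -0.0001] rows 3.0 0.0
slide [0.1078, 0.1964, -0.0009] dr [-0.0002, 0.0005, -0.0001] rows 2.2 0.0
slide [0.1081, 0.1965, 0.1444] dr [-0.0002, 0.0005, -0.0001] rows 2.6 0.0
```

View pics/w1415.png

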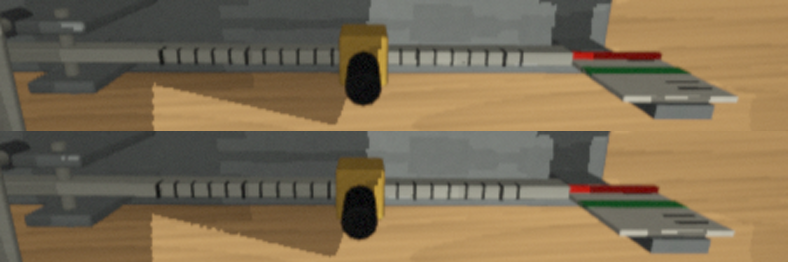

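The notch comparison shows the poise barely moved, so the finger hardly reached it. I'll push again, about 3.5 mm further than last time. Even if all of that is slide, the pointer stays near centre.

{"method": "step_arm", "body": {
  "slide": [
    [0,0,0.05],
    [0,0,0.1],
    [0,0,0.14],
    [0,0,0.165],
    [0,0,0.176],
    [0,0,0.176],
    [0,0.008,0.176],
    [0,0.015,0.176],
    [0,0.02,0.176],
    [0,0.0245,0.176],
    [0,0.0245,0.176],
    [0,0.0245,0.176]
  ],
  "dr": [
    [0,0,0],
    [0,0,0],
    [0,0,0],
    [0,0,0],
    [0,0,0],
    [0,0,0],
    [0,0,0],
    [0,0,0],
    [0,0,0],
    [0,0,0],
    [0,0,0],
    [0,0,0]
  ]
}}

```text
time_s: 28.88
tool_pos: [571.8, -193.8, 184.7]
orientation: [[0.999, -0.051, -0.001], [-0.051, -0.999, 0.0], [-0.001, -0.0, -1.0]]
wrist_force: [0.6, -0.3, 0.2]
opening: 42.5
```

{"method": "step_arm", "body": {
  "slide": [
    [0,-0.01,0],
    [0,-0.0245,0],
    [0,-0.0245,0],
    [0,-0.0245,-0.05],
    [0,-0.0245,-0.11],
    [0,-0.0245,-0.176],
    [0,-0.0245,-0.176],
    [0,-0.0245,-0.176],
    [0,-0.0245,-0.176]
  ],
  "dr": [
    [0,0,0],
    [0,0,0],
    [0,0,0],
    [0,0,0],
    [0,0,0],
    [0,0,0],
    [0,0,0],
    [0,0,0],
    [0,0,0]
  ]
}}

```text
time_s: 30.0
tool_pos: [572.3, -179.1, 289.1]
orientation: [[0.999, -0.051, -0.003], [-0.051, -0.999, 0.001], [-0.003, -0.001, -1.0]]
wrist_force: [0.5, 0.3, 0.1]
opening: 42.7
```

```bash
python3 - <<'E'
from h import *
st=ctrl.get_state(); print(st['time_s'],st['tool_pos'],st['wrist_force'],st['opening'])
c=cam('wrist',st); np.savez('w16.npz',T=c[1])
im=ctrl.snapshot('wrist'); cv2.imwrite('pics/w16.png',im)
a=cv2.imread('pics/w15.png')
cv2.imwrite('pics/w1516.png',np.vstack([cv2.resize(i[150:225,200:400],None,fx=4,fy=4,interpolation=cv2.INTER_CUBIC) for i in (a,im)]))
E
```

```text
30.0 [ 572.26863745 -179.07839289  289.12298123] [0.50765421 0.32226656 0.13761891] 42.66171657185191
```

View pics/w1516.png

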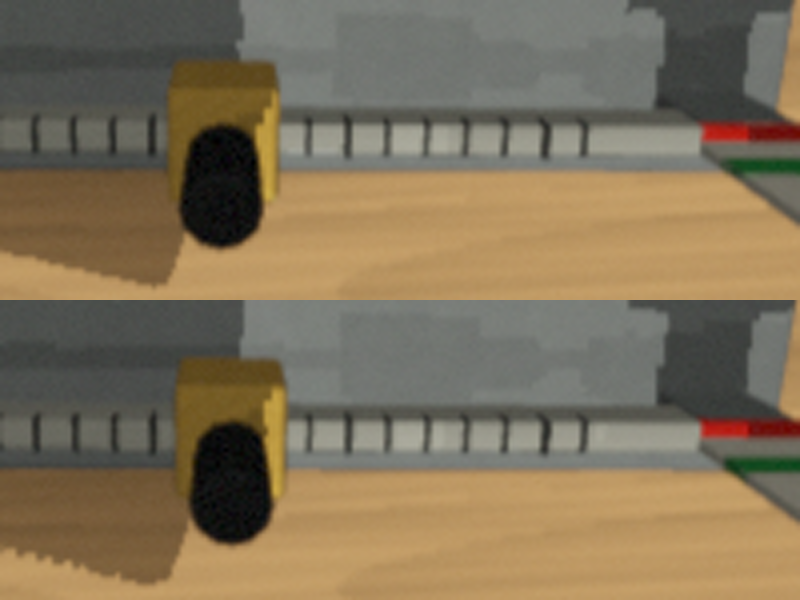

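The poise moved about 2.2 mm (9 px against a 39 px notch pitch), so I expect about +0.003 rad. I'll check with the same overhead and oblique views.

```bash
python3 - <<'E'
from h import *
st=ctrl.get_state()
goal([485,-325,240],Rdown(-2.9),st);goal([485,-325,205],Rdown(-2.9),st)
E
```

```text
slide [-0.1328, 0.2503, 0.0822] dr [-0.0003, 0.0008, -0.0001] rows 2.8 0.0
slide [-0.1326, 0.2504, 0.1405] dr [-0.0003, 0.0008, -0.0001] rows 3.0 0.0
```

{"method": "step_arm", "body": {
  "slide": [
    [-0.04,0.06,0],
    [-0.08,0.13,0],
    [-0.12,0.2,0.02],
    [-0.133,0.25,0.08],
    [-0.133,0.25,0.14],
    [-0.133,0.25,0.14],
    [-0.133,0.25,0.14],
    [-0.133,0.25,0.14],
    [-0.133,0.25,0.14]
  ],
  "dr": [
    [0,0,0],
    [0,0,0],
    [0,0,0],
    [0,0,0],
    [0,0,0],
    [0,0,0],
    [0,0,0],
    [0,0,0],
    [0,0,0]
  ],
  "hand": -1
}}

```text
time_s: 31.18
tool_pos: [485.8, -324.9, 207.2]
orientation: [[0.999, -0.05, 0.0], [-0.05, -0.999, -0.0], [0.0, 0.0, -1.0]]
wrist_force: [-0.7, -0.6, -1.3]
opening: 85.0
```

```bash
python3 - <<'E'
from h import *
st=ctrl.get_state(); print(st['time_s'],st['tool_pos'],st['orientation'][:,2],np.abs(st['qd']).max())
c=cam('wrist',st); np.savez('w17.npz',T=c[1])
im=ctrl.snapshot('wrist'); cv2.imwrite('pics/w17.png',im); crop(im,180,60,340,160,5,'w17c.png')
goal([631.2,-300.3,230],Rdown(-2.9),st);goal([631.2,-300.3,202.8],Rdown(-2.9),st)
E
```

```text
31.175 [ 485.83883621 -324.92002168  207.23204474] [ 4.02162922e-04 -2.95903837e-04 -9.99999875e-01] 0.46314806912911477
slide [0.2399, -0.0532, -0.0379] dr [0.0001, -0.0001, 0.0001] rows 2.4 0.0
slide [0.2399, -0.0532, 0.0075] dr [0.0001, -0.0001, 0.0001] rows 2.4 0.0
```

View pics/w17c.png

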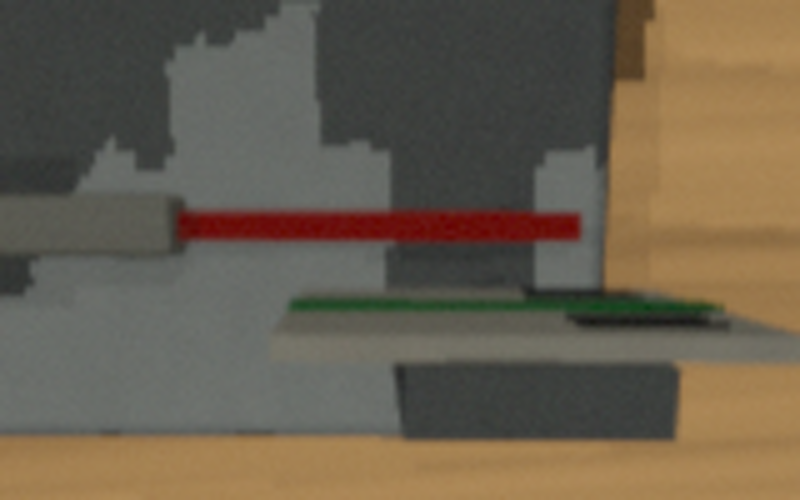

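Overhead, the red pointer is at crop rows 213–241 and its tip at x=580 (585 before). That fits a lower pointer. Now the oblique view.

{"method": "step_arm", "body": {
  "slide": [
    [0.05,-0.015,-0.03],
    [0.12,-0.03,-0.038],
    [0.19,-0.045,-0.03],
    [0.24,-0.053,-0.01],
    [0.24,-0.053,0.0075],
    [0.24,-0.053,0.0075],
    [0.24,-0.053,0.0075],
    [0.24,-0.053,0.0075]
  ],
  "dr": [
    [0,0,0],
    [0,0,0],
    [0,0,0],
    [0,0,0],
    [0,0,0],
    [0,0,0],
    [0,0,0],
    [0,0,0]
  ]
}}

```text
time_s: 32.22
tool_pos: [630.4, -300.8, 202.8]
orientation: [[0.999, -0.051, 0.0], [-0.051, -0.999, -0.0], [0.0, -0.0, -1.0]]
wrist_force: [-0.0, -0.5, -0.2]
opening: 85.3
```

```bash
python3 - <<'E'
from h import *
st=ctrl.get_state(); print(st['time_s'],st['tool_pos'],st['orientation'][:,2],np.abs(st['qd']).max())
c=cam('wrist',st); np.savez('w18.npz',T=c[1])
im=ctrl.snapshot('wrist'); cv2.imwrite('pics/w18.png',im); crop(im,220,260,340,350,6,'w18c.png')
cv2.imwrite('pics/w12d.png',cv2.resize(cv2.imread('pics/w12.png')[260:350,220:340],None,fx=6,fy=6,interpolation=cv2.INTER_CUBIC))
E
```

```text
32.225 [ 630.44316185 -300.84637466  202.77420692] [ 3.61867579e-04 -1.38871491e-05 -9.99999934e-01] 0.25079781648977795
```

View pics/w18c.png

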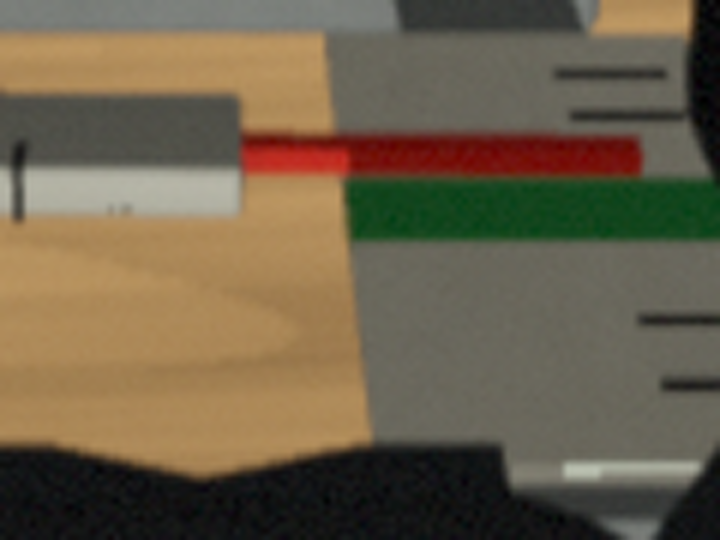

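View pics/w12d.png

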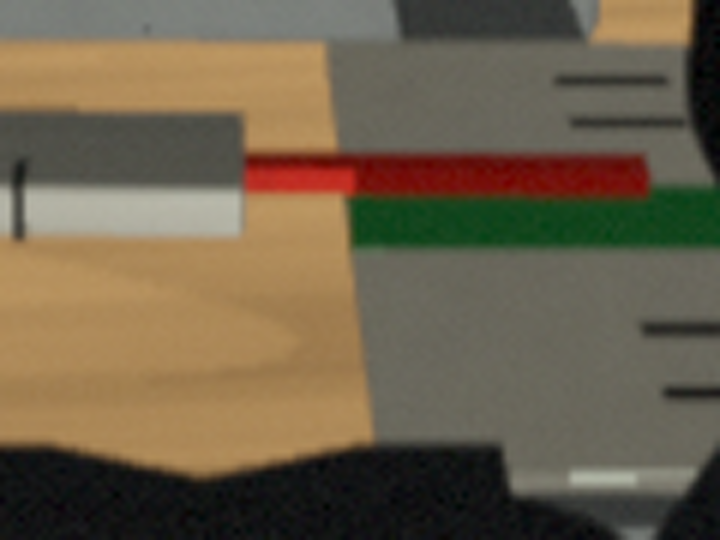

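```bash
python3 - <<'E'
from h import *
from scipy.optimize import least_squares
K=cam('wrist')[0]
C={n:(K,np.load(n+'.npz')['T'],None) for n in ('w11','w12','w13','w17','w18')}
g=lambda x,y,s,ox,oy:[(x+.5)/s-.5+ox,(y+.5)/s-.5+oy]
xs=np.array([.9987,-.05]);ys=np.array([.05,.9987]); pv=np.array([585,86])-90*ys
obs=[('w17',g(420,213,5,180,60),'p',2,2),('w17',g(420,241,5,180,60),'p',-2,2),
('w17',g(420,297.5,5,180,60),'b',0,-6.5),('w17',g(420,310,5,180,60),'b',0,6.5),
('w18',g(500,134,6,220,260),'p',2,-2),('w18',g(500,176,6,220,260),'p',-2,2),('w18',g(500,179.5,6,220,260),'b',0,-6.5),('w18',g(500,239,6,220,260),'b',0,6.5),
('w13',g(400,212,5,180,60),'q',2,2),('w13',g(400,242,5,180,60),'q',-2,2),
('w13',g(450,299,5,180,60),'b',0,-6.5),('w13',g(450,311,5,180,60),'b',0,6.5),
('w12',g(500,153.5,6,220,260),'q',2,-2),('w12',g(500,196,6,220,260),'q',-2,2),('w12',g(500,246.5,6,220,260),'b',0,6.5),
('w11',g(350,208,6,215,225),'q',2,-2),('w11',g(350,248,6,215,225),'q',-2,2),('w11',g(350,291,6,215,225),'b',0,6.5)]
names=list(C)
def res(v):
    xp,zp,zq,xb=v[:4]; sh=dict(zip(names,v[4:])); r=[]
    for n,uv,k,dx,dz in obs:
        x=(xb if k=='b' else xp)+dx; z={'p':zp,'q':zq,'b':120}[k]+dz; y=-335.
        for _ in range(5):
            a=proj(C[n],[*(pv+y*ys+x*xs),z])[0]; b=proj(C[n],[*(pv+(y-1)*ys+x*xs),z])[0]; y-=(uv[0]-a[0])/(b[0]-a[0])
        r.append(proj(C[n],[*(pv+y*ys+x*xs),z])[0][1]+sh[n]-uv[1])
    return np.r_[r,np.array(v[4:])/3]
s=least_squares(res,[0,120,124,-10]+[0]*5); cov=np.linalg.inv(s.jac.T@s.jac)*.3**2
print(s.x.round(2),np.sqrt(np.diag(cov))[:4].round(2)); print(s.fun.round(2)); print('angle now',(s.x[1]-120)/335,'before',(s.x[2]-120)/335)
E
```

```text
[-1.9600e+00  1.2204e+02  1.2462e+02 -1.2440e+01 -1.0000e-02 -2.0000e-02
 -3.9000e-01 -2.7000e-01  2.0000e-02] [0.34 0.44 0.33 0.35]
[-0.29  0.24  0.65 -0.57 -0.05  0.04 -0.06  0.07 -0.08  0.18  0.57 -0.62
 -0.11 -0.    0.11 -0.15  0.22 -0.07 -0.   -0.01 -0.13 -0.09  0.01]
angle now 0.006077530537597345 before 0.0137963693342099
```

The beam is at about +0.006 rad, well inside ±0.02. I'll retreat upward and do a last overall check.

{"method": "step_arm", "body": {
  "slide": [
    [0,0,-0.05],
    [0,0,-0.11],
    [-0.06,0,-0.16],
    [-0.12,0,-0.18],
    [-0.18,0,-0.18],
    [-0.2,0,-0.18],
    [-0.2,0,-0.18],
    [-0.2,0,-0.18]
  ],
  "dr": [
    [0,0,0],
    [0,0,0],
    [0,0,0],
    [0,0,0],
    [0,0,0],
    [0,0,0],
    [0,0,0],
    [0,0,0]
  ]
}}

```text
time_s: 33.28
tool_pos: [511.4, -294.5, 309.8]
orientation: [[0.999, -0.051, -0.0], [-0.051, -0.999, 0.0], [-0.0, -0.0, -1.0]]
wrist_force: [-0.6, 0.2, 0.0]
opening: 85.6
```

```bash
python3 - <<'E'
from h import *
st=ctrl.get_state(); print(st['time_s'],st['tool_pos'],st['wrist_force'],st['opening'])
s=ctrl.snapshot('side'); t=ctrl.snapshot('top')
cv2.imwrite('pics/fin.png',np.vstack([s[90:360,60:460],t[80:320,20:420]]))
a=cv2.imread('pics/top0.png').astype(int); b=cv2.imread('pics/side0.png').astype(int)
for th in ('can','brush','mallet'):
    print(th,[(np.round(d['bbox']).tolist(),round(d['p'],2)) for d in ctrl.recognise('top',th)[:1]],[(np.round(d['bbox']).tolist(),round(d['p'],2)) for d in ctrl.recognise('side',th)[:1]])
E
```

```text
33.275 [ 511.41493813 -294.52830424  309.84935106] [-0.55532446  0.18450104  0.02017128] 85.64656844689922
can [([192.0, 130.0, 214.0, 153.0], 0.68)] [([170.0, 214.0, 194.0, 246.0], 0.76)]
brush [([209.0, 241.0, 250.0, 266.0], 0.91)] [([286.0, 214.0, 310.0, 246.0], 0.91)]
mallet [([306.0, 247.0, 342.0, 305.0], 0.93)] [([301.0, 165.0, 356.0, 196.0], 0.62)]
```

View pics/fin.png

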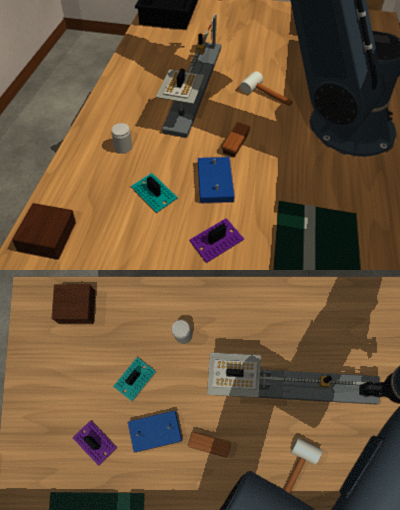

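The final views show the plate central on the pan, the jig empty, the gripper clear, and the can, brush, mallet and look-alikes where they started. Handing in.

```bash
python3 - <<'E'
from plant import ctrl
print(ctrl.job_done())
E
```

```text
the job is handed in; nothing more can be done
None
```

The plate is weighed and the job is handed in at about 33.5 s. I lifted the rivet plate straight up off the jig pins, set it flat in the middle of the pan and let it go. I then pushed the poise outward with open fingers until the pointer rested in the green band.

**Last checks:**
- **Pointer:** a fit over five wrist views put it about 2 mm above band centre, or about +0.006 rad against a limit of ±0.02. Fit residuals were under 0.7 px.
- **Surroundings:** the can, brush, mallet and both look-alike plates are where they started. The gripper is open and well clear of everything, and the wrist force reads about zero.

**What went wrong or disagreed:**
- **Tilted look at the pointer:** the arm stopped short of the pose I asked for, within half a degree of the j3 and j4 joint limits. I backed off to a pointing-down pose and took the readings from there.
- **Side-camera reading:** it first suggested the pointer was higher (about 0.036–0.04 rad). I put this down to the beam's end hiding the start of the pointer, because allowing for that brings it close to the first wrist-view reading of 0.0145.
- **Poise nudge:** the first fine push barely moved the poise. The second moved it about 2.2 mm.

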